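Find the thread of the tub lid, screw it home, stack the box

ROBOT

A 7-joint arm with a two-finger parallel gripper is mounted at the origin on a cart in front of the work surface, level with it; the furniture and walls round the work are solid. World frame = base frame: x ahead of the robot, y to its left, z up, the work surface at z = 0. Lengths are in m, angles in rad, forces in N, time in s.
With the tool pointing down it reaches from about 0.35 to 0.9 m from the base axis. Payload 19.9 kg.
Tool frame: the origin (TCP) lies at the very end of the fingers, on their centre line; the grasp point (between the pads) lies 19 mm behind it; z points along the fingers, y is the direction in which the jaws open and shut (so a half turn about z gives the same grasp; the last joint's range is limited). The gripper opens to 94 mm and grips with 3 to 60 N. Pads are 16 mm wide; open, the fingers measure 119 mm over their backs; the gripper's body (75 mm by 177 mm) begins 78 mm behind the grasp point.
Start: joints at [-1.226, 0.417, -0.01, 1.614, 0.005, 1.111, -0.053], TCP at [0.236, 0.579, 0.205] pointing down, gripper open.
Joint ranges: [-2.81, 2.81], [-0.39, 2.02], [-1.27, 1.25], [0.06, 2.57], [-1.19, 4.33], [0.19, 2], [-2.82, 2.82]. Speed limits (rad/s): [1.89, 1.89, 2.39, 2.39, 3.01, 3.01, 3.01].

INTERFACE

Orientations are given as a unit quaternion [x, y, z, w].
In Python, from plant import bot gives the robot as it stands.
- The arm moves only by the tool step_arm, never from a script. Its argument "moves" is a list that holds one entry, the list of rows, each a list of 7 numbers: the shift along the tool's x, y, z in mm, then the turn, a rotation vector about the tool's x, y, z in rad, then the closure, from 0 (fully open) to 1 (shut). In form: [[[dx, dy, dz, rx, ry, rz, gripper], ...]]. A call has 1 to 20 rows; each row is the pose to reach, as a shift and turn from the pose commanded when the call began, along the tool's axes at that moment; what a row does not reach only later rows make up. A row lasts 1/12 s, in which the tool goes at most 41.7 mm and 7.16 degrees, less where a joint would pass 70% of its speed; a pose out of reach is approached as far as the arm can. A call with a gripper value outside its range is refused whole. The fingers move at their own pace and stop on an object; "squeeze" is the grip in N (left out, the last holds). Time passes only in rows, so rows that repeat a pose let the fingers close. It gives the time, the measured TCP pose, the force and the opening at its end, in the units of the state.
- bot.read_state(): the state, without advancing time (a new reading comes with each control period).
- bot.grab_frame(name): name is "side" or "top" or "wrist"; returns the picture (480x640x3 uint8, red, green, blue); there is no depth.
- bot.camera_params(name): a dict with "intrinsics" (3x3 intrinsics, pixels), "world_to_cam" (4x4, takes a point from world to camera coordinates). Camera axes: x right, y down, z forward; pixel columns grow to the right and rows downward; lengths in m; the calibration is good to about 2 mm. A picture is of the moment at which its call begins: read the wrist's pose just before it. camera_params takes no time and is no camera call; for the wrist camera it gives the pose at the moment of the call.
- bot.job_done(): hands the job in, once; it reports no verdict.
The state is a dict: "time": time; "joint_positions": joint angles; "qd": joint speeds; "joint_torque": joint torques, N m; "eef_pos": TCP position; "ee_rot": TCP orientation; "contact_force": force on the tool from outside, world axes, zero at the start; "wrist_torque": the same for the moment, N m; "finger_gap": opening from 0.0 (shut) to 1.0 (fully open).
Only numpy, scipy, OpenCV 4.12 (cv2) and the standard library are available. Lean on these libraries where they do the work, as an engineer would, in place of code of your own. Each camera call takes 0.05 s, during which the arm holds its last target.

TASK

The screw lid of the big round tub is only resting on top of its thread. Push its fins round to turn it backward (anticlockwise from above) until it drops a step, and only then turn it forward (clockwise) to its stop. Then gently stack the small square box on the lid, upright, with its four feet in the four recesses, and leave the sauce bottle, spice jar and label roll standing where they are.

Things in the scene. Friction and masses are not known exactly. Their poses are not given: they have to be found in the camera images.
- tub_base (a point): Centre of the underside of the big round grey tub, wall 144 mm across, fixed to the worktop. z is up; lid_top's axes are parallel to these when the lid is home. Two raised ribs on the wall, at 45 and 225 degrees from x, mark where the fins stand when home.
- lid_top (a point): Centre of the top face of the tub's white screw lid (148 mm across); turns and rises with it; z up. 89 mm over the worktop when home, 93 just after the drop, 100 at the start. The face is a raised 78 mm square with four square recesses, 15 mm wide, 5 mm deep, centred at x = +-20, y = +-20 mm along its own axes. The lid cannot be lifted off.
- fin_a (a point): Point on the lid's first upright grey push fin, 63 mm from the lid's axis, 6 mm above lid_top, at 45 degrees from lid_top's x axis. The fin is 9 mm thick, 20 mm long radially (53 to 73 mm from the axis) and its top stands 16 mm above lid_top. Pushing it takes under 3 N while the lid is free to turn.
- fin_b (a point): The same on the second fin, opposite the first (225 degrees from lid_top's x axis).
- tub_lid (a joint): Turn of the lid, rad: 0 home, positive backward (anticlockwise from above). It starts between -0.45 and 1.1, resting on top of the thread. Turned back past 1.42 it drops off the thread into a gap (back wall at 1.84); from there it turns forward under the thread to its stop at 0. While still up, turning forward jams it on a rib at -0.75. It stays where left.
- lid_carrier (a joint): Height of the lid over its home position, m: 0.0107 up on the thread, 0.0042 in the gap after the drop, then falling evenly with the forward turn to 0 at home.
- box_centre (a point): Centre of the small square box, half-way up, 38.5 mm above the soles of its feet; x and y parallel to its sides. Grey plastic, white lid, 58 mm square (60 at the lid, the top 17 mm), 77 mm high with its feet. It looks the same after a quarter turn and may be stacked any way round. Seated in the recesses, this point is 33.5 mm above lid_top.
- bottle_mid (a point): Centre of the standing sauce bottle, 56 mm across, 214 mm high; leave it alone.
- spice_mid (a point): Centre of the standing spice jar, 44 mm across, 96 mm high; leave it alone.
- roll_mid (a point): Centre of the white label roll lying flat, 61 mm across, 40 mm high; leave it alone.
- drawer_corner (a point): Top corner, nearest the tub and the robot, of the black cash drawer (fixed, 100 mm high), which runs from here to +x and +y. The till's screen stands over it, 0.17 m and more above the worktop, from about 0.11 m behind this corner in x and from 30 mm to its -y side.
- jar_mid (a point): Centre of the standing jar of sweets, 83 mm across, 162 mm high, fixed in its place behind the tub.
- printer_corner (a point): Top corner, nearest the tub and the robot, of the black receipt printer (fixed, 105 mm high), which runs from here to +x and +y.
- small_box: The same small box; origin at the centre of its underside, level with the soles of its four round feet (6 mm high, 9 mm across, tapered ends) at x = +-20, y = +-20 mm. 0.15 to 0.31 kg. The feet fit the lid's recesses with 3 mm to spare on each side.
Mind the look-alikes: they are no part of the job. What is shaped like the small_box but black or green is not meant.

How it is judged:
By the outcome, as a careful person would: the job done as asked, in the order asked, and still so for the second after the job is handed in, with the robot touching nothing.
It also fails if it takes over 67 s, if anything falls off the work surface, if the arm or the gripper's body presses on something with over 40 N, if the wrist force passes 120 N, or if a joint passes its speed limit or range.

## Working session

There is one attempt and no reset: what is moved stays moved. The work goes in short steps, Python scripts to look and compute and a tool call to move; the robot and the scene stay as the last step left them, time stands still between calls to the robot, and variables do not carry over. Pictures are saved under pics/ and viewed, and the job is handed in when it is done.

Besides the shell and the picture viewer there is one more tool, called in YAML: its name, and indented under it one key for each argument. step_arm: Moves the arm, as the interface text tells. Its arguments: {"type":"object","properties":{"moves":{"type":"array","items":{"type":"array","items":{"type":"array","items":{"type":"number"}}}},"squeeze":{"type":"number"}},"required":["moves"]}

```bash
ls; mkdir -p pics
python3 - <<'E'
from plant import bot
import cv2
s=bot.read_state()
for k,v in s.items(): print(k,v)
for n in ["side","top","wrist"]:
    p=bot.camera_params(n); print(n,p["intrinsics"],p["world_to_cam"])
    cv2.imwrite(f"pics/a_{n}.png",bot.grab_frame(n)[:,:,::-1])
E
```

```text
pics
time 0.0
joint_positions [-1.22554276  0.41798103 -0.01030098  1.6141667   0.00469902  1.11070199
 -0.05301674]
qd [ 5.37849402e-05  1.22368580e-04 -2.19092627e-04  3.90514388e-04
  9.93347645e-04  5.76336475e-04  1.20505277e-03]
joint_torque [-4.58709364e-04 -8.51258183e+01  6.38548192e-01 -4.25996089e+01
 -4.88166756e-02  1.87444885e-02  1.00947357e-04]
eef_pos [0.23561031 0.57848154 0.20482404]
ee_rot [ 1.92179095e-01  9.81359677e-01 -6.12307106e-04 -7.31249122e-05]
contact_force [0.3611719  0.50680882 0.4239461 ]
wrist_torque [ 0.01630206 -0.01733197  0.00467501]
finger_gap 0.9969714064311216
side [[481.98237512   0.         315.95007548]
 [  0.         481.98237512 246.80350591]
 [  0.           0.           1.        ]] [[-0.98644442 -0.16358231 -0.01297083  0.54266498]
 [-0.05262557  0.39023248 -0.91921116  0.19026255]
 [ 0.15542832 -0.90606812 -0.39355127  0.71894831]
 [ 0.          0.          0.          1.        ]]
top [[609.46672371   0.         320.29195651]
 [  0.         609.46672371 237.4636638 ]
 [  0.           0.           1.        ]] [[-0.01270911 -0.99989658  0.00673058 -0.2252776 ]
 [-0.99787968  0.0122532  -0.06392193  0.59408552]
 [ 0.06383285 -0.0075287  -0.99793221  1.44952745]
 [ 0.          0.          0.          1.        ]]
wrist [[344.67008388   0.         320.69742035]
 [  0.         344.67008388 236.22371859]
 [  0.           0.           1.        ]] [[ 3.76841965e-01  9.26277272e-01 -7.40318705e-04 -6.24493151e-01]
 [ 8.95300548e-01 -3.64034353e-01  2.56740955e-01 -2.77951714e-02]
 [ 2.37543810e-01 -9.74135737e-02 -9.66479971e-01  3.89968370e-01]
 [ 0.00000000e+00  0.00000000e+00  0.00000000e+00  1.00000000e+00]]
```

View pics/a_side.png

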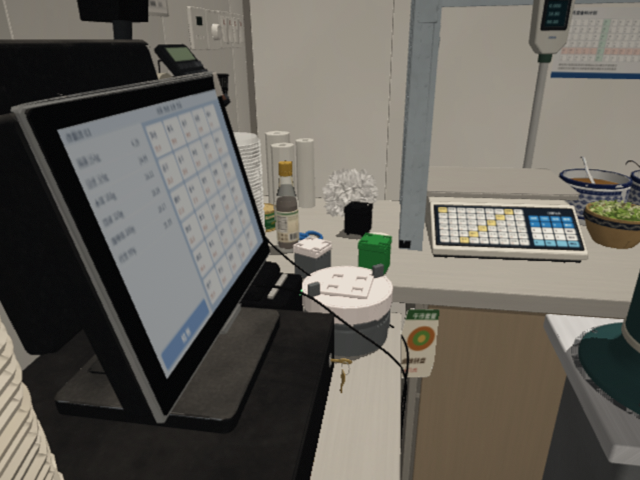

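View pics/a_top.png

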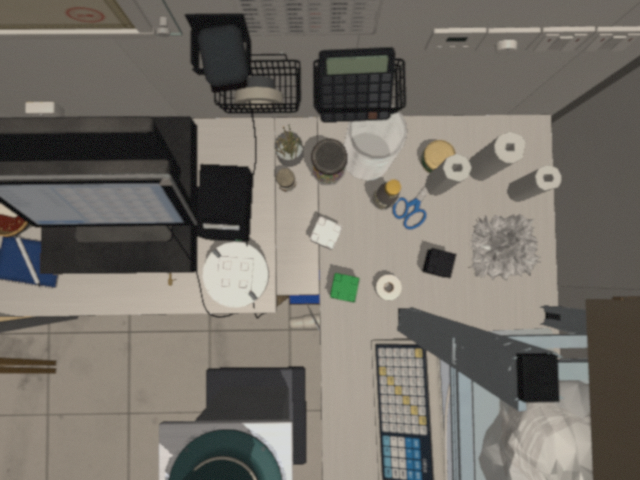

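View pics/a_wrist.png

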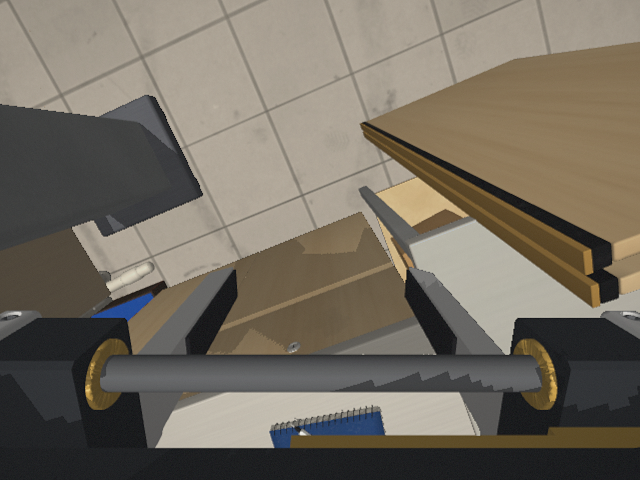

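The top view shows the tub at about (235,273) and three small boxes: white (325,232), green (345,288) and black (438,262). White/grey fits the description. Next I enlarge the crops.

```bash
cat > h.py <<'E'
import numpy as np, cv2
from plant import bot
def cast(P,uv,z):
    K=P["intrinsics"];M=P["world_to_cam"];R=M[:3,:3];t=M[:3,3]
    c=-R.T@t; d=R.T@np.linalg.inv(K)@np.array([uv[0],uv[1],1.]); return c+d*(z-c[2])/d[2]
def proj(P,X):
    p=P["world_to_cam"][:3,:3]@np.asarray(X,float)+P["world_to_cam"][:3,3]; q=P["intrinsics"]@p; return q[:2]/q[2]
E
python3 - <<'E'
import cv2
from h import *
t=cv2.imread("pics/a_top.png"); s=cv2.imread("pics/a_side.png")
cv2.imwrite("pics/b1.png",cv2.resize(t[110:320,190:460],None,fx=2.9,fy=2.85,interpolation=cv2.INTER_CUBIC))
cv2.imwrite("pics/b2.png",cv2.resize(s[150:370,240:420],None,fx=2.7,fy=2.7,interpolation=cv2.INTER_CUBIC))
cv2.imwrite("pics/b3.png",cv2.resize(t[200:320,190:350],None,fx=5,fy=5,interpolation=cv2.INTER_CUBIC))
P=bot.camera_params("top")
print(cast(P,(235,273),.1),cast(P,(325,232),.077), cast(P,(288,148),.1),cast(P,(285,178),.1),cast(P,(328,158),.16),cast(P,(388,195),.2),cast(P,(388,287),.04))
E
```

```text
[ 0.50770369 -0.03759706  0.1       ] [ 0.60011997 -0.24332538  0.077     ] [ 0.79314583 -0.16044055  0.1       ] [ 0.72366239 -0.15291781  0.1       ] [ 0.75711232 -0.25079706  0.16      ] [ 0.6683641  -0.37638003  0.2       ] [ 0.47048072 -0.39129101  0.04      ]
```

View pics/b1.png

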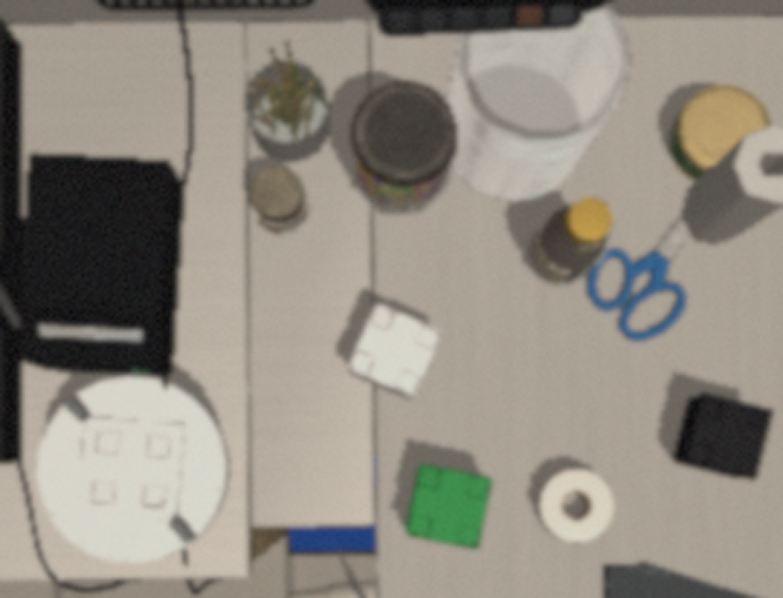

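View pics/b2.png

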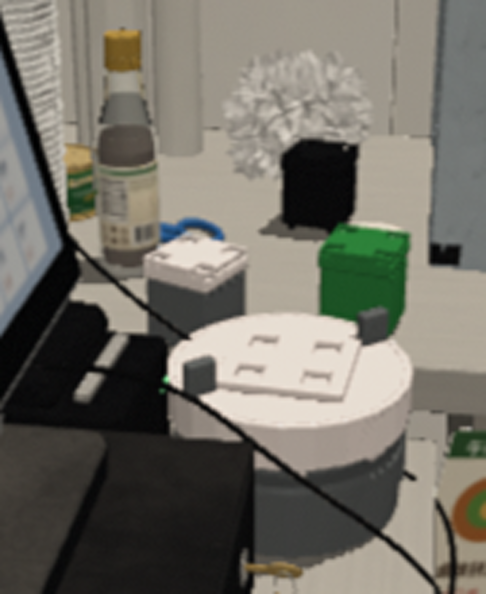

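View pics/b3.png

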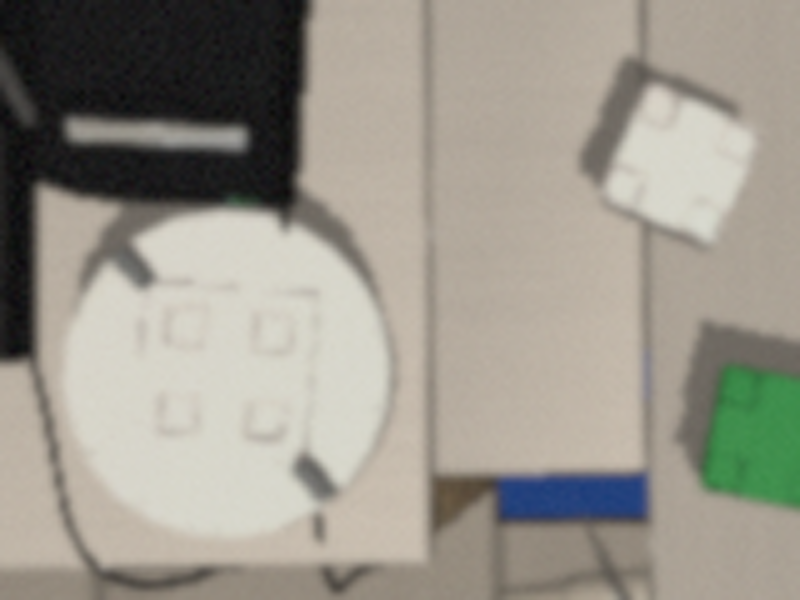

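The white-lidded grey box at (325,232) is the one meant; the green and black ones are look-alikes. The fins are at about (216,253) and (253,295). The bottle is at (388,195), the label roll at (388,287), the spice jar at (285,180) and the sweets jar at (328,158). Now I measure.

Run:
```python
from h import *
P=bot.camera_params("top")
t=cv2.imread("pics/a_top.png"); hsv=cv2.cvtColor(t,cv2.COLOR_BGR2HSV)
m=((hsv[...,2]>190)&(hsv[...,1]<28)).astype(np.uint8)*255
n,l,st,c=cv2.connectedComponentsWithStats(m)
for i in range(1,n):
    if st[i,4]>150 and 190<c[i][0]<400 and 200<c[i][1]<310:
        print(i,st[i],c[i])
def big(x,y):
    return max((i for i in range(1,n)),key=lambda i:st[i,4] if np.hypot(c[i][0]-x,c[i][1]-y)<20 else 0)
i=big(235,273); cn=max(cv2.findContours((l==i).astype(np.uint8),0,1)[0],key=cv2.contourArea)
h=cv2.convexHull(cn); e=cv2.fitEllipse(h); print("lid",e,cast(P,e[0],.098), e[1][0]/609*1.35)
i=big(325,232); cn=max(cv2.findContours((l==i).astype(np.uint8),0,1)[0],key=cv2.contourArea)
r=cv2.minAreaRect(cn); b=cv2.boxPoints(r); w=np.array([cast(P,p,.077)[:2] for p in b]); print("box",r,w.mean(0),np.diff(w,axis=0),np.degrees([np.arctan2(*d[::-1]) for d in np.diff(w,axis=0)]))
L=cast(P,e[0],.098)
d=(hsv[...,2]<150).astype(np.uint8); mm=np.zeros_like(d); cv2.circle(mm,(int(e[0][0]),int(e[0][1])),31,1,-1)
n2,l2,s2,c2=cv2.connectedComponentsWithStats(d&mm)
for k in range(1,n2):
    if s2[k,4]>8:
        f=cast(P,c2[k],.112); print("fin",c2[k],s2[k,4],f,np.hypot(*(f-L)[:2]),np.degrees(np.arctan2(*(f-L)[1::-1])))
for nm,uv,z in [("drawer",(196,272),.1),("printer",(251,240),.105),("screen",(190,222),.2)]: print(nm,cast(P,uv,z))
```

```text
73 [312 218  29  30 563] [326.02309059 232.46536412]
74 [ 202  243   66   66 3228] [234.33828996 274.97366791]
lid ((234.3881378173828, 274.955322265625), (64.9022216796875, 65.89808654785156), 43.550628662109375) [ 0.50330278 -0.03592661  0.098     ] 0.14387191997960283
box ((326.0, 232.50001525878906), (24.59674835205078, 24.149532318115234), 26.56505012512207) [ 0.59896545 -0.24563188] [[ 0.04994218 -0.02565427]
 [-0.02623934 -0.05070609]
 [-0.04983402  0.02575193]] [ -27.18863541 -117.36062091  152.67215909]
fin [216.67647059 252.94117647] 34 [0.55325325 0.0018792  0.112     ] 0.0626444631148041 37.1208412372319
fin [251.84375 294.3125 ] 32 [ 0.45938918 -0.07677037  0.112     ] 0.05997180371437246 -137.07429759554512
drawer [0.51108697 0.05073941 0.1       ]
printer [ 0.5819379  -0.07479947  0.105     ]
screen [0.61584664 0.04379238 0.2       ]
```

Run:
```python
from h import *
s=cv2.imread("pics/a_side.png")
c=cv2.resize(s[260:370,290:420],None,fx=5.5,fy=5.5,interpolation=cv2.INTER_CUBIC)
cv2.imwrite("pics/b4.png",cv2.convertScaleAbs(c,alpha=1.3,beta=10))
```

```text
(no output)
```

View pics/b4.png

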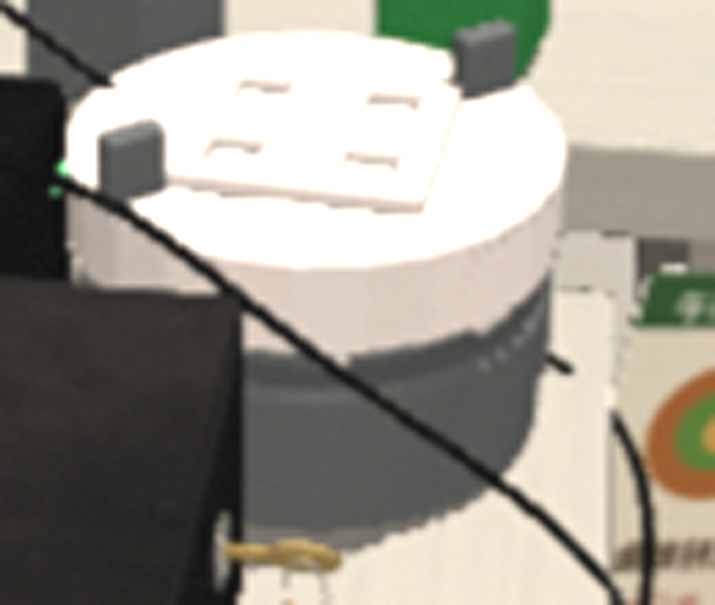

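```bash
cat >> h.py <<'E'
from scipy.spatial.transform import Rotation as Ro
def rows(wps,s=None):
    """wps: (x,y,z,yaw_deg of tool y, grip) -> rows in tool frame at start, tool pointing down"""
    s=s or bot.read_state(); R0=Ro.from_quat(s["ee_rot"]); p0=np.array(s["eef_pos"])
    y0=R0.as_matrix()[:,1]; print("yaw now",np.degrees(np.arctan2(y0[1],y0[0])),p0)
    for x,y,z,a,g in wps:
        a=np.radians(a); Y=np.array([np.cos(a),np.sin(a),0]);Z=np.array([0,0,-1.]);X=np.cross(Y,Z)
        r=(R0.inv()*Ro.from_matrix(np.c_[X,Y,Z])).as_rotvec(); d=R0.inv().apply(np.array([x,y,z])-p0)*1000
        print([round(float(v),1) for v in d]+[round(float(v),3) for v in r]+[g])
E
python3 - <<'E'
from h import *
s=bot.read_state();P=bot.camera_params("wrist");M=P["world_to_cam"];c=-M[:3,:3].T@M[:3,3]
R=Ro.from_quat(s["ee_rot"]);print("cam in tool",R.inv().apply(c-s["eef_pos"]),"axis",R.inv().apply(M[2,:3]))
rows([(.16,.39,.3,68,0),(.3,.3,.3,45,0),(.38,.13,.3,20,0),(.36,-.06,.3,-10,0)])
E
```

```text
cam in tool [ 7.34961929e-02 -1.21786769e-04 -1.78681214e-01] axis [-2.56643823e-01  4.17444898e-04  9.66505962e-01]
yaw now 67.84191284347283 [0.2356618  0.57858019 0.20497868]
[-1.1, -203.3, -94.8, -0.001, 0.0, -0.003, 0]
[-164.7, -233.8, -94.8, -0.001, 0.0, 0.399, 0]
[-302.9, -361.1, -94.7, -0.001, 0.0, 0.835, 0]
[-356.0, -544.6, -94.5, -0.001, 0.001, 1.359, 0]
```

step_arm:
  moves:
    - [[0, -100, -95, 0, 0, 0, 0], [0, -203, -95, 0, 0, 0, 0], [0, -203, -95, 0, 0, 0, 0], [0, -203, -95, 0, 0, 0, 0], [0, -203, -95, 0, 0, 0, 0], [0, -203, -95, 0, 0, 0, 0], [-165, -234, -95, 0, 0, 0, 0], [-165, -234, -95, 0, 0, 0, 0], [-165, -234, -95, 0, 0, 0, 0], [-165, -234, -95, 0, 0, 0, 0], [-303, -361, -95, 0, 0, 0, 0], [-303, -361, -95, 0, 0, 0, 0], [-303, -361, -95, 0, 0, 0, 0], [-303, -361, -95, 0, 0, 0, 0], [-303, -361, -95, 0, 0, 0, 0], [-356, -545, -95, 0, 0, 0, 0], [-356, -545, -95, 0, 0, 0, 0], [-356, -545, -95, 0, 0, 0, 0], [-356, -545, -95, 0, 0, 0, 0], [-356, -545, -95, 0, 0, 0, 0]]

```text
time: 1.82
eef_pos: [0.3589, -0.0638, 0.3005]
ee_rot: [0.194, 0.981, 0.001, 0.0]
contact_force: [0.4, -0.4, -0.4]
finger_gap: 1.0
```

Run:
```python
from h import *
s=bot.read_state();print(s["time"],s["eef_pos"],s["joint_positions"],s["contact_force"])
cv2.imwrite("pics/c_w.png",bot.grab_frame("wrist")[:,:,::-1])
```

```text
1.8167 [ 0.35885706 -0.06376215  0.30048632] [-0.70146003 -0.25947798  0.66420156  2.07759342  0.16505966  1.27350333
  1.07873029] [ 0.35173535 -0.38062953 -0.42186695]
```

View pics/c_w.png

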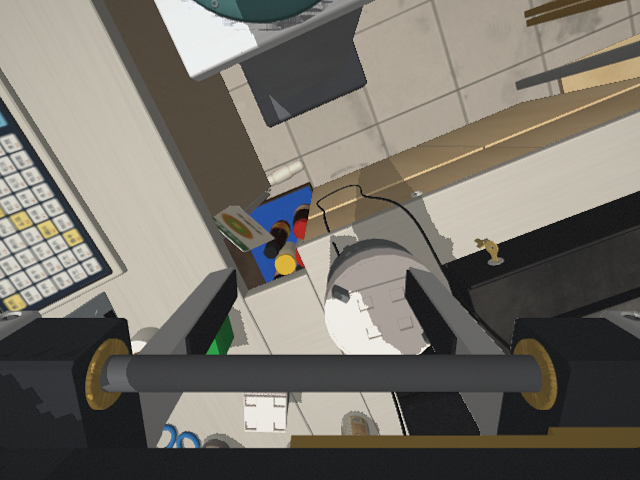

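Run:
```python
from h import *
s=cv2.imread("pics/c_w.png")
c=cv2.resize(s[220:360,300:460],None,fx=4.2,fy=4.2,interpolation=cv2.INTER_CUBIC)
cv2.imwrite("pics/c2.png",c)
```

```text
(no output)
```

View pics/c2.png

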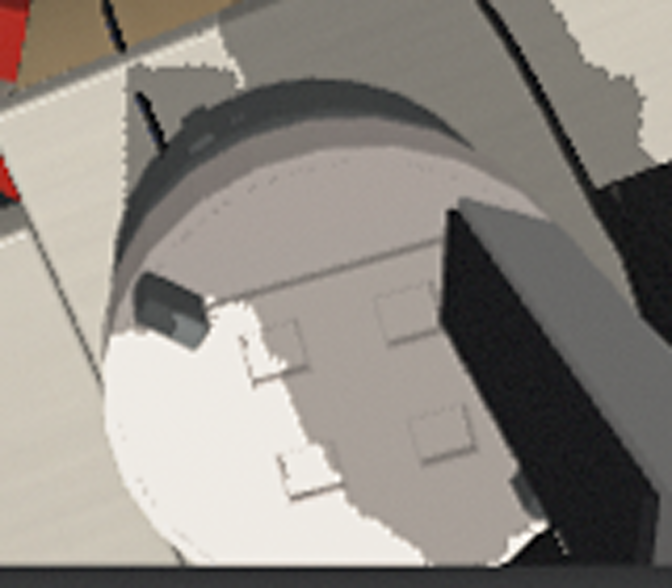

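step_arm:
  moves:
    - [[-50, 50, 0, 0, 0, 0, 0.5], [-83, 63, 0, 0, 0, 0, 1], [-83, 63, 0, 0, 0, 0, 1], [-83, 63, 0, 0, 0, 0, 1], [-83, 63, 0, 0, 0, 0, 1], [-83, 63, 0, 0, 0, 0, 1]]

```text
time: 2.37
eef_pos: [0.4599, -0.0334, 0.3002]
ee_rot: [0.192, 0.981, -0.0, -0.0]
contact_force: [-0.1, -0.2, 0.6]
finger_gap: 0.611
```

Run:
```python
from h import *
s=bot.read_state();print(s["time"],s["eef_pos"],s["joint_positions"],s["contact_force"],s["finger_gap"])
np.savez("wd.npz",**bot.camera_params("wrist"))
cv2.imwrite("pics/d_w.png",bot.grab_frame("wrist")[:,:,::-1])
```

```text
2.3667 [ 0.45985354 -0.03339734  0.30019133] [-0.73785596  0.02240607  0.7638397   1.89572419 -0.01607188  1.2306061
  1.21481642] [-0.08496137 -0.18612731  0.5575947 ] 0.6105466652445175
```

View pics/d_w.png

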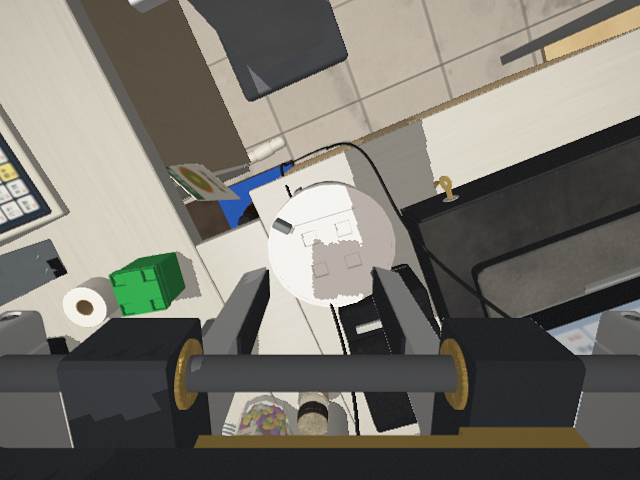

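Run:
```python
from h import *
d=np.load("wd.npz");P={k:d[k] for k in d}
im=cv2.imread("pics/d_w.png")
cv2.imwrite("pics/d2.png",cv2.resize(im[170:320,250:420],None,fx=4.4,fy=4,interpolation=cv2.INTER_CUBIC))
# pose c: translate cam by difference of tcp
M=P["world_to_cam"].copy(); R=M[:3,:3]; c=-R.T@M[:3,3]; c2=c+np.array([.35886-.45985,-.06376+.0334,.0003]); M[:3,3]=-R@c2
Pc={"intrinsics":P["intrinsics"],"world_to_cam":M}
for z in (.04,.06,.08):
  q=cast(Pc,(346.5,247.5),z); v=q[:2]-[.505,-.037]; print(z,q,np.hypot(*v),np.degrees(np.arctan2(v[1],v[0]))%360)
f=cast(P,(284,226),.112);v=f[:2]-[.505,-.037];print(f,np.hypot(*v),np.degrees(np.arctan2(v[1],v[0]))%360)
```

```text
0.04 [ 0.42588663 -0.05411528  0.04      ] 0.08094354688955674 192.20717237442003
0.06 [ 0.41974073 -0.05329241  0.06      ] 0.08680198902236366 190.81837451572497
0.08 [ 0.41359483 -0.05246955  0.08      ] 0.09270496854689281 189.60580079969483
[ 0.45602034 -0.07521636  0.112     ] 0.0621248551401289 217.96311921699595
```

View pics/d2.png

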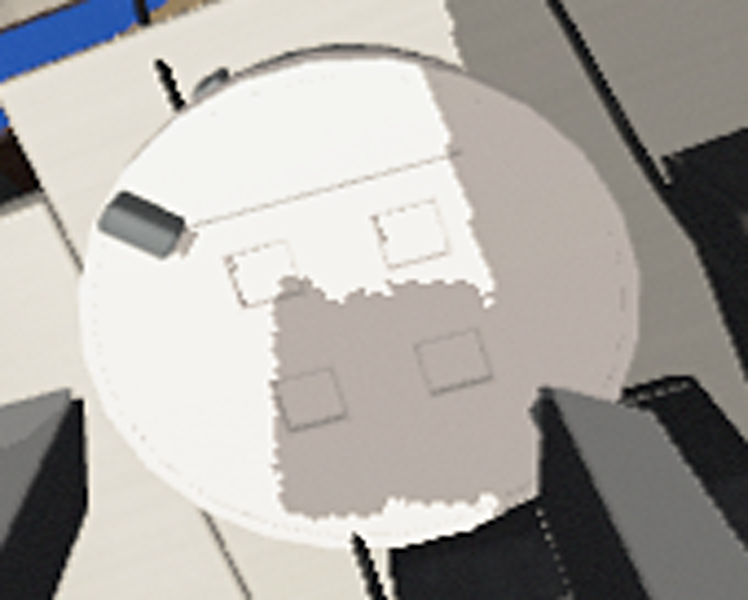

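Run:
```python
from h import *
d=np.load("wd.npz");P={k:d[k] for k in d}
q=np.array([cast(P,(x/4.4+250,y/4+170),.0997) for x,y in [(263,273),(412,232),(455,360),(312,399)]]);C=q.mean(0);print(q,C,np.linalg.norm(np.diff(q,axis=0),axis=1))
for i,j in((0,1),(1,2),(3,2),(0,3)): v=q[j]-q[i];print(np.degrees(np.arctan2(v[1],v[0])))
f=cast(P,(143/4.4+250,224/4+170),.112);v=(f-C)[:2];print(f,np.hypot(*v),np.degrees(np.arctan2(v[1],v[0]))%360)
a=np.radians(219.5);c=[.505,-.037]
rows([(c[0]+.063*np.cos(a),c[1]+.063*np.sin(a),.16,-50.5,.72)])
```

```text
[[ 0.48237838 -0.05610553  0.0997    ]
 [ 0.48573744 -0.01601261  0.0997    ]
 [ 0.52557379 -0.01930493  0.0997    ]
 [ 0.5224797  -0.05872633  0.0997    ]] [ 0.50404233 -0.03753735  0.0997    ] [0.04023338 0.03997217 0.03954264]
85.21084233175546
-4.724524852468619
85.51219667561848
-3.73922193934438
[ 0.45540209 -0.07673441  0.112     ] 0.062468252350195236 218.86383405755467
yaw now 67.81732190316096 [ 0.45978058 -0.03339852  0.30044315]
[-13.4, -41.8, 140.4, -0.0, -0.001, 2.065, 0.72]
```

step_arm:
  moves:
    - [[-13, -42, 60, 0, 0, 0.12, 0.72], [-13, -42, 100, 0, 0, 0.24, 0.72], [-13, -42, 140, 0, 0, 0.36, 0.72], [-13, -42, 140, 0, 0, 0.48, 0.72], [-13, -42, 140, 0, 0, 0.6, 0.72], [-13, -42, 140, 0, 0, 0.72, 0.72], [-13, -42, 140, 0, 0, 0.84, 0.72], [-13, -42, 140, 0, 0, 0.96, 0.72], [-13, -42, 140, 0, 0, 1.08, 0.72], [-13, -42, 140, 0, 0, 1.2, 0.72], [-13, -42, 140, 0, 0, 1.32, 0.72], [-13, -42, 140, 0, 0, 1.44, 0.72], [-13, -42, 140, 0, 0, 1.56, 0.72], [-13, -42, 140, 0, 0, 1.68, 0.72], [-13, -42, 140, 0, 0, 1.8, 0.72], [-13, -42, 140, 0, 0, 1.92, 0.72], [-13, -42, 140, 0, 0, 2.065, 0.72], [-13, -42, 140, 0, 0, 2.065, 0.72], [-13, -42, 140, 0, 0, 2.065, 0.72]]

```text
time: 4.0
eef_pos: [0.4563, -0.0767, 0.1606]
ee_rot: [0.941, 0.339, 0.0, -0.001]
contact_force: [-0.0, 0.6, -0.7]
finger_gap: 0.279
```

Run:
```python
from h import *
s=bot.read_state();print(s["time"],s["eef_pos"],s["joint_positions"],s["contact_force"],s["finger_gap"])
P=bot.camera_params("wrist")
im=bot.grab_frame("wrist")[:,:,::-1];cv2.imwrite("pics/e_w.png",im)
rows([])
print(proj(P,(.457,-.077,.112)),proj(P,s["eef_pos"]))
```

```text
4.0 [ 0.45626257 -0.07673697  0.16056429] [-0.88405185  0.37218471  1.18604005  2.07525105 -0.42381426  0.96515652
 -0.3509999 ] [-0.04193681  0.58263867 -0.70843447] 0.2786336174886946
yaw now -50.26275635288748 [ 0.45639474 -0.07679407  0.16058666]
[320.40552465 256.03063728] [319.04305835 283.85213259]
```

View pics/e_w.png

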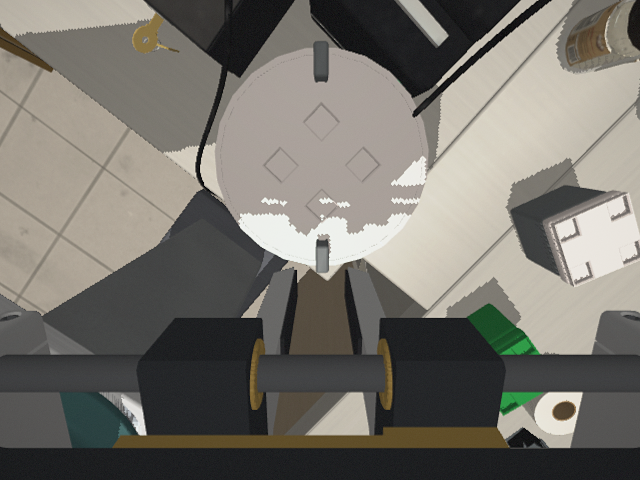

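The fin is centred between the fingers, at about (322,250). I lower to straddle it.

step_arm:
  moves:
    - [[0, 0, 25, 0, 0, 0, 0.72], [0, 0, 45, 0, 0, 0, 0.72], [0, 0, 56, 0, 0, 0, 0.72], [0, 0, 56, 0, 0, 0, 0.72], [0, 0, 56, 0, 0, 0, 0.72]]

```text
time: 4.47
eef_pos: [0.4566, -0.0774, 0.1048]
ee_rot: [0.941, 0.338, -0.0, -0.0]
contact_force: [0.6, -1.1, 0.9]
finger_gap: 0.279
```

Run:
```python
from h import *
s=bot.read_state();print(s["time"],s["joint_positions"],s["contact_force"],s["finger_gap"])
im=bot.grab_frame("wrist")[:,:,::-1];cv2.imwrite("pics/f_w.png",cv2.resize(im[20:360,180:460],None,fx=1.7,fy=1.7))
c=[.5042,-.0373]
rows([(c[0]+.063*np.cos(np.radians(p)),c[1]+.063*np.sin(np.radians(p)),.104,p-270,.72) for p in list(range(223,280,4))])
```

```text
4.4667 [-0.7677266   0.46160894  1.06588879  2.12048547 -0.53910959  0.86156718
 -0.25859698] [ 0.57725709 -1.05490757  0.90631082] 0.2786277309707076
yaw now -50.44410564647757 [ 0.45693931 -0.07734523  0.10526218]
[-0.9, 3.0, 1.3, 0.0, -0.0, -0.06, 0.72]
[-0.5, 7.4, 1.3, 0.0, -0.0, -0.13, 0.72]
[0.2, 11.7, 1.3, 0.0, -0.0, -0.2, 0.72]
[1.2, 16.0, 1.3, 0.0, -0.0, -0.27, 0.72]
[2.5, 20.2, 1.3, 0.0, -0.0, -0.339, 0.72]
[4.1, 24.3, 1.3, 0.0, -0.0, -0.409, 0.72]
[6.0, 28.3, 1.3, 0.0, -0.0, -0.479, 0.72]
[8.2, 32.1, 1.3, 0.0, -0.0, -0.549, 0.72]
[10.6, 35.8, 1.3, 0.0, -0.0, -0.619, 0.72]
[13.3, 39.2, 1.3, 0.0, -0.0, -0.688, 0.72]
[16.2, 42.5, 1.3, 0.0, -0.0, -0.758, 0.72]
[19.3, 45.6, 1.3, 0.0, -0.0, -0.828, 0.72]
[22.7, 48.5, 1.3, 0.0, -0.0, -0.898, 0.72]
[26.2, 51.1, 1.3, 0.0, -0.0, -0.968, 0.72]
[29.9, 53.5, 1.3, 0.0, -0.0, -1.037, 0.72]
```

View pics/f_w.png

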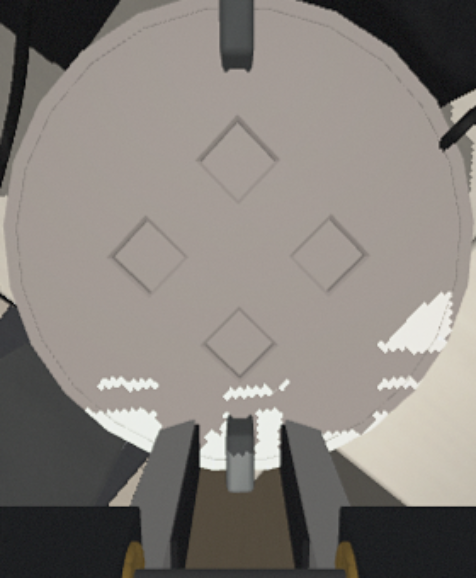

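The fin stands between the fingers. Pushing anticlockwise.

step_arm:
  moves:
    - [[-1, 3, 1, 0, 0, -0.06, 0.72], [-0.5, 7.4, 1, 0, 0, -0.13, 0.72], [0.2, 11.7, 1, 0, 0, -0.2, 0.72], [1.2, 16, 1, 0, 0, -0.27, 0.72], [2.5, 20.2, 1, 0, 0, -0.34, 0.72], [4.1, 24.3, 1, 0, 0, -0.41, 0.72], [6, 28.3, 1, 0, 0, -0.48, 0.72], [8.2, 32.1, 1, 0, 0, -0.55, 0.72], [10.6, 35.8, 1, 0, 0, -0.62, 0.72], [13.3, 39.2, 1, 0, 0, -0.69, 0.72], [16.2, 42.5, 1, 0, 0, -0.76, 0.72], [19.3, 45.6, 1, 0, 0, -0.83, 0.72], [22.7, 48.5, 1, 0, 0, -0.9, 0.72], [26.2, 51.1, 1, 0, 0, -0.97, 0.72], [29.9, 53.5, 1, 0, 0, -1.04, 0.72], [29.9, 53.5, 1, 0, 0, -1.04, 0.72]]

```text
time: 5.85
eef_pos: [0.5145, -0.0995, 0.1047]
ee_rot: [0.647, 0.762, 0.0, 0.001]
contact_force: [1.0, 0.1, 0.1]
finger_gap: 0.278
```

Run:
```python
from h import *
s=bot.read_state();print(s["time"],s["joint_positions"],s["contact_force"],s["finger_gap"])
np.savez("wg.npz",**bot.camera_params("wrist"))
im=bot.grab_frame("wrist")[:,:,::-1];cv2.imwrite("pics/g_w.png",im)
c=[.5042,-.0373]
rows([(c[0]+.063*np.cos(np.radians(p)),c[1]+.063*np.sin(np.radians(p)),.104,p-270,.72) for p in list(range(281,306,2))])
```

```text
5.85 [-0.4638323   0.45674905  0.74370795  1.97448468 -0.40454868  0.86050838
  0.66150021] [0.9629034  0.05422109 0.14500214] 0.2780932487896518
yaw now 9.087967771409364 [ 0.5144334  -0.09945435  0.10454492]
[0.0, 1.8, 0.5, 0.002, 0.001, -0.033, 0.72]
[0.1, 4.0, 0.6, 0.002, 0.001, -0.068, 0.72]
[0.3, 6.2, 0.6, 0.001, 0.001, -0.103, 0.72]
[0.6, 8.4, 0.6, 0.001, 0.001, -0.138, 0.72]
[0.9, 10.6, 0.6, 0.001, 0.001, -0.173, 0.72]
[1.3, 12.7, 0.6, 0.001, 0.001, -0.208, 0.72]
[1.8, 14.9, 0.6, 0.001, 0.001, -0.243, 0.72]
[2.4, 17.0, 0.6, 0.001, 0.001, -0.278, 0.72]
[3.0, 19.1, 0.6, 0.001, 0.001, -0.313, 0.72]
[3.8, 21.2, 0.6, 0.001, 0.001, -0.348, 0.72]
[4.5, 23.2, 0.6, 0.001, 0.001, -0.382, 0.72]
[5.4, 25.2, 0.6, 0.001, 0.001, -0.417, 0.72]
[6.3, 27.2, 0.6, 0.001, 0.001, -0.452, 0.72]
```

View pics/g_w.png

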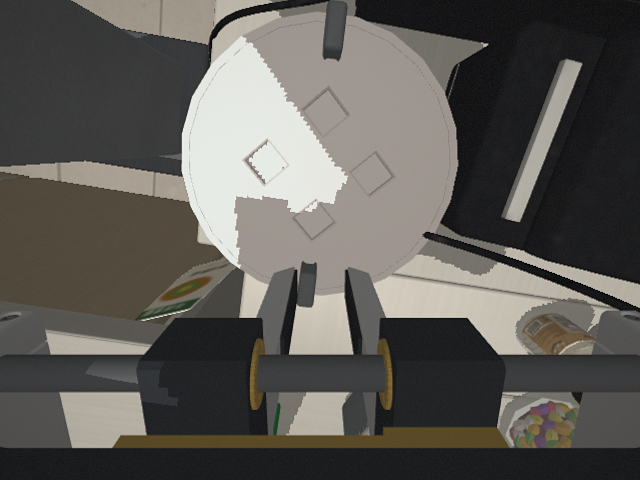

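step_arm:
  moves:
    - [[0, 1.8, 0.5, 0, 0, -0.03, 0.72], [0.1, 4, 0.5, 0, 0, -0.07, 0.72], [0.3, 6.2, 0.5, 0, 0, -0.1, 0.72], [0.6, 8.4, 0.5, 0, 0, -0.14, 0.72], [0.9, 10.6, 0.5, 0, 0, -0.17, 0.72], [1.3, 12.7, 0.5, 0, 0, -0.21, 0.72], [1.8, 14.9, 0.5, 0, 0, -0.24, 0.72], [1.8, 14.9, 0.5, 0, 0, -0.24, 0.72]]

```text
time: 6.57
eef_pos: [0.5285, -0.0953, 0.1033]
ee_rot: [0.553, 0.833, -0.0, 0.0]
contact_force: [-2.5, -1.0, 2.0]
finger_gap: 0.28
```

Run:
```python
from h import *
s=bot.read_state();print(s["time"],s["contact_force"])
np.savez("wi.npz",**bot.camera_params("wrist"))
im=bot.grab_frame("wrist")[:,:,::-1];cv2.imwrite("pics/i_w.png",im)
im=bot.grab_frame("side")[:,:,::-1];cv2.imwrite("pics/i_s.png",cv2.resize(im[240:370,260:440],None,fx=4,fy=4))
```

```text
6.5667 [-2.48996597 -1.04946445  1.96997375]
```

View pics/i_w.png

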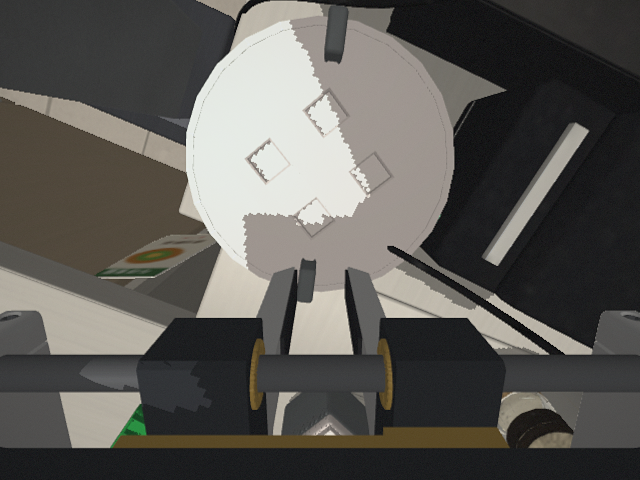

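View pics/i_s.png

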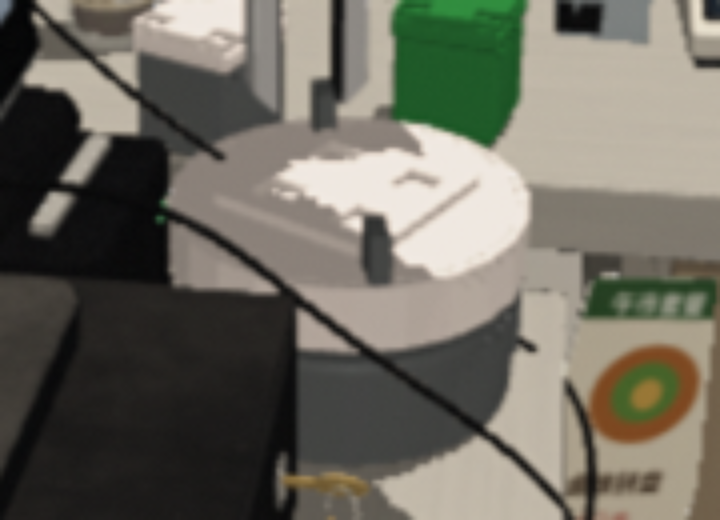

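```bash
cat >> h.py <<'E'
def lidheight(P,im,lo=120):
    from scipy.optimize import least_squares
    return None
E
python3 - <<'E'
from h import *
# triangulate the recess corner spacing: mean recess centres in g and i, and fin_a top
for n,pts in (("g",[(325,112),(266,162),(372,173),(314,220)]),("i",[(326,113),(268,160),(371,173),(315,216)])):
    d=np.load(f"w{n}.npz");P={k:d[k] for k in d}
    for z in (.0935,.1):
        q=np.array([cast(P,p,z) for p in pts]);C=q.mean(0)
        v=q[1]-q[0];w=q[3]-q[0]
        print(n,z,C[:2],[round(1000*np.linalg.norm(q[a]-q[b]),1) for a,b in((0,1),(1,3),(3,2),(2,0))],np.degrees(np.arctan2(w[1],w[0]))%360)
E
```

```text
g 0.0935 [ 0.50449684 -0.03851255] [np.float64(40.7), np.float64(41.0), np.float64(41.0), np.float64(40.5)] 273.4099273850424
g 0.1 [ 0.50444679 -0.0380986 ] [np.float64(39.3), np.float64(39.6), np.float64(39.6), np.float64(39.1)] 273.40992738504247
i 0.0935 [ 0.50442548 -0.03766981] [np.float64(39.0), np.float64(39.4), np.float64(38.4), np.float64(39.1)] 286.70954752733854
i 0.1 [ 0.50428187 -0.03730541] [np.float64(37.6), np.float64(38.1), np.float64(37.1), np.float64(37.8)] 286.70954752733854
```

The recess spacing dropped about 4% between the two views. That means the lid is about 6 mm lower, at 1.6 rad, so the drop has happened. Now forward, with the tip following down.

Run:
```python
from h import *
c=[.5042,-.0375]
rows([(c[0]+.063*np.cos(np.radians(p)),c[1]+.063*np.sin(np.radians(p)),.0975-.0025*(293-p)/80,p-270,.72) for p in list(range(293,212,-4))])
```

```text
yaw now 22.7724420352542 [ 0.52838229 -0.09518702  0.10321646]
[-0.4, 0.3, 5.7, 0.0, 0.0, -0.004, 0.72]
[-0.3, -4.1, 5.8, 0.0, 0.0, 0.066, 0.72]
[0.1, -8.5, 6.0, 0.0, 0.0, 0.136, 0.72]
[0.9, -12.8, 6.1, 0.0, 0.0, 0.205, 0.72]
[1.9, -17.1, 6.2, 0.0, 0.0, 0.275, 0.72]
[3.3, -21.3, 6.3, 0.0, 0.0, 0.345, 0.72]
[4.9, -25.4, 6.5, 0.0, 0.0, 0.415, 0.72]
[6.8, -29.3, 6.6, 0.0, 0.0, 0.485, 0.72]
[9.0, -33.1, 6.7, 0.0, 0.0, 0.555, 0.72]
[11.4, -36.8, 6.8, 0.001, 0.0, 0.624, 0.72]
[14.1, -40.3, 6.9, 0.001, 0.0, 0.694, 0.72]
[17.1, -43.6, 7.1, 0.001, 0.0, 0.764, 0.72]
[20.2, -46.6, 7.2, 0.001, 0.0, 0.834, 0.72]
[23.6, -49.5, 7.3, 0.001, 0.0, 0.904, 0.72]
[27.1, -52.1, 7.4, 0.001, 0.0, 0.973, 0.72]
[30.8, -54.4, 7.6, 0.001, 0.0, 1.043, 0.72]
[34.7, -56.5, 7.7, 0.001, 0.0, 1.113, 0.72]
[38.7, -58.3, 7.8, 0.001, 0.0, 1.183, 0.72]
[42.8, -59.8, 7.9, 0.001, 0.0, 1.253, 0.72]
[47.1, -61.0, 8.1, 0.001, 0.0, 1.322, 0.72]
[51.4, -62.0, 8.2, 0.001, 0.0, 1.392, 0.72]
```

step_arm:
  moves:
    - [[0, -2, 2, 0, 0, 0.03, 0.72], [0, -6, 5, 0, 0, 0.1, 0.72], [0.3, -10, 5.5, 0, 0, 0.16, 0.72], [0.9, -12.8, 5.5, 0, 0, 0.205, 0.72], [1.9, -17.1, 5.5, 0, 0, 0.275, 0.72], [3.3, -21.3, 5.5, 0, 0, 0.345, 0.72], [4.9, -25.4, 6, 0, 0, 0.415, 0.72], [6.8, -29.3, 6, 0, 0, 0.485, 0.72], [9, -33.1, 6, 0, 0, 0.555, 0.72], [11.4, -36.8, 6.5, 0, 0, 0.625, 0.72], [14.1, -40.3, 6.5, 0, 0, 0.695, 0.72], [17.1, -43.6, 7, 0, 0, 0.765, 0.72], [20.2, -46.6, 7, 0, 0, 0.835, 0.72], [23.6, -49.5, 7, 0, 0, 0.905, 0.72], [27.1, -52.1, 7, 0, 0, 0.975, 0.72], [30.8, -54.4, 7.5, 0, 0, 1.045, 0.72], [34.7, -56.5, 7.5, 0, 0, 1.115, 0.72], [38.7, -58.3, 7.5, 0, 0, 1.185, 0.72], [42.8, -59.8, 7.5, 0, 0, 1.255, 0.72], [42.8, -59.8, 7.5, 0, 0, 1.255, 0.72]]

```text
time: 8.33
eef_pos: [0.4564, -0.0784, 0.0954]
ee_rot: [0.938, 0.347, 0.0, 0.0]
contact_force: [-0.0, 0.2, 0.2]
finger_gap: 0.278
```

Run:
```python
from h import *
s=bot.read_state();print(s["time"],s["joint_positions"],s["contact_force"])
im=bot.grab_frame("wrist")[:,:,::-1];cv2.imwrite("pics/j_w.png",im)
c=[.5042,-.0375]
rows([(c[0]+.063*np.cos(np.radians(p)),c[1]+.063*np.sin(np.radians(p)),.0945-.0015*(219-p)/35,p-270,.72) for p in list(range(219,182,-3))])
```

```text
8.3333 [-0.74518861  0.47401766  1.04202831  2.12755529 -0.55644051  0.84183423
 -0.22412625] [-0.00654134  0.18425897  0.18302712]
yaw now -49.05425606231292 [ 0.4565588  -0.07856088  0.09545247]
[-0.1, -1.9, 1.0, 0.0, -0.0, 0.034, 0.72]
[0.1, -5.2, 1.1, 0.0, -0.0, 0.086, 0.72]
[0.5, -8.5, 1.2, 0.0, -0.0, 0.139, 0.72]
[1.0, -11.8, 1.3, 0.0, -0.0, 0.191, 0.72]
[1.8, -15.0, 1.5, 0.0, -0.0, 0.243, 0.72]
[2.6, -18.2, 1.6, 0.0, -0.0, 0.296, 0.72]
[3.7, -21.3, 1.7, 0.0, -0.0, 0.348, 0.72]
[4.9, -24.4, 1.8, 0.0, -0.0, 0.4, 0.72]
[6.2, -27.4, 2.0, 0.0, -0.0, 0.453, 0.72]
[7.8, -30.3, 2.1, 0.0, -0.0, 0.505, 0.72]
[9.4, -33.1, 2.2, 0.0, -0.0, 0.558, 0.72]
[11.3, -35.9, 2.4, 0.0, -0.0, 0.61, 0.72]
[13.2, -38.5, 2.5, 0.0, -0.0, 0.662, 0.72]
```

View pics/j_w.png

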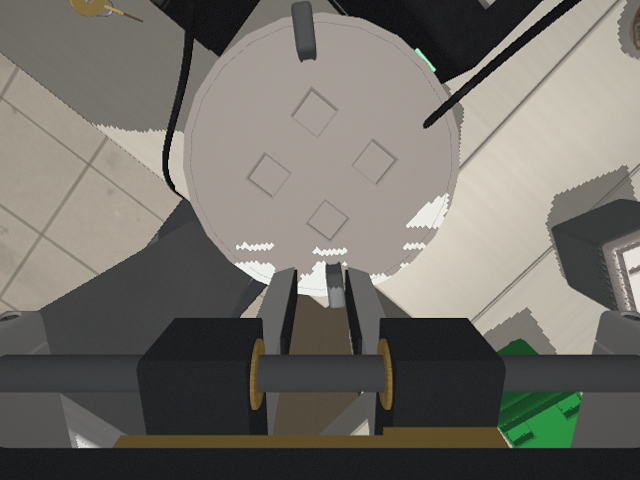

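step_arm:
  moves:
    - [[-0.1, -1.9, 1, 0, 0, 0.034, 0.72], [0.1, -5.2, 1, 0, 0, 0.086, 0.72], [0.5, -8.5, 1, 0, 0, 0.139, 0.72], [1, -11.8, 1, 0, 0, 0.191, 0.72], [1.8, -15, 1.2, 0, 0, 0.243, 0.72], [2.6, -18.2, 1.5, 0, 0, 0.296, 0.72], [3.7, -21.3, 1.5, 0, 0, 0.348, 0.72], [4.9, -24.4, 1.5, 0, 0, 0.4, 0.72], [6.2, -27.4, 1.5, 0, 0, 0.453, 0.72], [7.8, -30.3, 1.5, 0, 0, 0.505, 0.72], [7.8, -30.3, 1.5, 0, 0, 0.505, 0.72]]

```text
time: 9.3
eef_pos: [0.4426, -0.0506, 0.0939]
ee_rot: [0.995, 0.104, -0.0, 0.0]
contact_force: [0.3, 0.2, -0.1]
finger_gap: 0.279
```

Run:
```python
from h import *
s=bot.read_state();print(s["time"],s["joint_positions"],s["contact_force"])
im=bot.grab_frame("wrist")[:,:,::-1];cv2.imwrite("pics/k_w.png",im)
c=[.5042,-.0375]
rows([(c[0]+.063*np.cos(np.radians(p)),c[1]+.063*np.sin(np.radians(p)),.0935,p-270,.72) for p in list(range(192,175,-1))])
```

```text
9.3 [-0.90283728  0.52138324  1.17586773  2.16950677 -0.64694754  0.86700509
 -0.68724358] [ 0.2966516   0.17478146 -0.06502628]
yaw now -77.84502821709192 [ 0.44263727 -0.05082131  0.09392255]
[-0.0, -0.2, 0.4, 0.0, 0.0, 0.003, 0.72]
[0.0, -1.3, 0.4, 0.0, 0.0, 0.02, 0.72]
[0.0, -2.4, 0.4, 0.0, 0.0, 0.038, 0.72]
[0.1, -3.5, 0.4, 0.0, 0.0, 0.055, 0.72]
[0.2, -4.6, 0.4, 0.0, 0.0, 0.073, 0.72]
[0.2, -5.7, 0.4, 0.0, 0.0, 0.09, 0.72]
[0.4, -6.8, 0.4, 0.0, 0.0, 0.107, 0.72]
[0.5, -7.9, 0.4, 0.0, 0.0, 0.125, 0.72]
[0.6, -9.0, 0.4, 0.0, 0.0, 0.142, 0.72]
[0.8, -10.1, 0.4, 0.0, 0.0, 0.16, 0.72]
[1.0, -11.2, 0.4, 0.0, 0.0, 0.177, 0.72]
[1.2, -12.2, 0.4, 0.0, 0.0, 0.195, 0.72]
[1.4, -13.3, 0.4, 0.0, 0.0, 0.212, 0.72]
[1.6, -14.4, 0.4, 0.0, 0.0, 0.23, 0.72]
[1.9, -15.5, 0.4, 0.0, 0.0, 0.247, 0.72]
[2.2, -16.5, 0.4, 0.0, 0.0, 0.265, 0.72]
[2.5, -17.6, 0.4, 0.0, 0.0, 0.282, 0.72]
```

View pics/k_w.png

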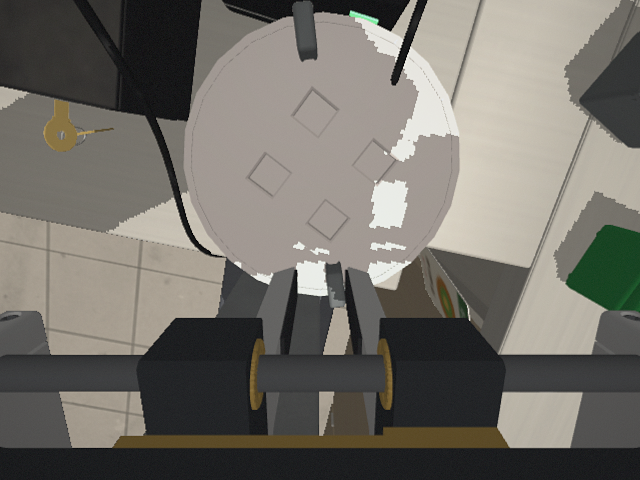

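step_arm:
  moves:
    - [[0, -1.3, 0.4, 0, 0, 0.02, 0.72], [0, -2.4, 0.4, 0, 0, 0.03, 0.72], [0.1, -3.5, 0.4, 0, 0, 0.03, 0.72], [0.2, -4.6, 0.4, 0, 0, 0.03, 0.72], [0.2, -5.7, 0.4, 0, 0, 0.03, 0.72], [0.3, -6.8, 0.4, 0, 0, 0.03, 0.72], [0.3, -6.8, 0.4, 0, 0, 0.03, 0.72]]

```text
time: 9.93
eef_pos: [0.4413, -0.044, 0.0935]
ee_rot: [0.996, 0.09, -0.0, -0.0]
contact_force: [-1.1, -3.1, 1.1]
finger_gap: 0.282
```

step_arm:
  moves:
    - [[0.1, -0.8, 0, 0, 0, 0, 0.72], [0.1, -0.8, 0, 0, 0, 0, 0.72]]

```text
time: 10.1
eef_pos: [0.4413, -0.0433, 0.0936]
ee_rot: [0.996, 0.09, -0.0, 0.0]
contact_force: [-1.1, -2.9, 0.9]
finger_gap: 0.281
```

step_arm:
  moves:
    - [[0.1, -0.8, 0, 0, 0, 0, 0.72], [0.1, -0.8, 0, 0, 0, 0, 0.72]]

```text
time: 10.27
eef_pos: [0.4413, -0.0427, 0.0936]
ee_rot: [0.996, 0.09, -0.0, 0.0]
contact_force: [-2.1, -3.8, 1.2]
finger_gap: 0.282
```

step_arm:
  moves:
    - [[0.1, -0.8, 0, 0, 0, 0, 0.72], [0.1, -0.8, 0, 0, 0, 0, 0.72]]

```text
time: 10.43
eef_pos: [0.4413, -0.0421, 0.0936]
ee_rot: [0.996, 0.09, 0.0, 0.0]
contact_force: [-1.9, -5.7, 1.9]
finger_gap: 0.278
```

Run:
```python
from h import *
s=bot.read_state();print(s["time"],s["joint_positions"],s["contact_force"])
np.savez("wl.npz",**bot.camera_params("wrist"))
im=bot.grab_frame("wrist")[:,:,::-1];cv2.imwrite("pics/l_w.png",im)
```

```text
10.4333 [-0.92871502  0.52151109  1.18303388  2.17490404 -0.6495238   0.86593025
 -0.73221275] [-1.90552474 -5.70192003  1.91249078]
```

View pics/l_w.png

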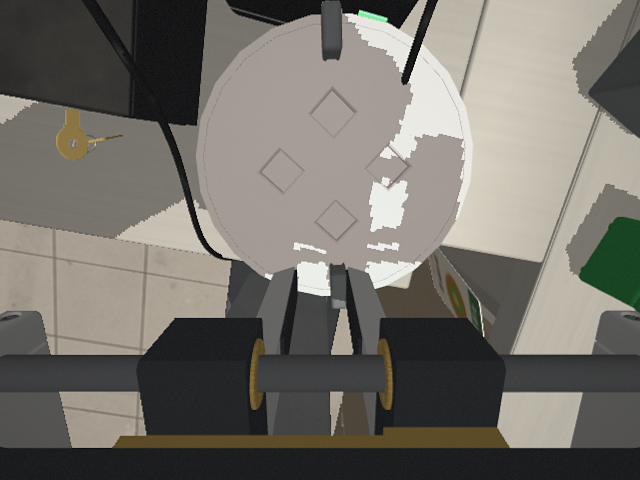

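step_arm:
  moves:
    - [[0.1, -1, 0, 0, 0, 0, 0.72], [0.1, -1, 0, 0, 0, 0, 0.72]]

```text
time: 10.65
eef_pos: [0.4413, -0.0414, 0.0937]
ee_rot: [0.996, 0.09, 0.0, 0.001]
contact_force: [-0.8, -7.7, 1.7]
finger_gap: 0.284
```

step_arm:
  moves:
    - [[0.1, -1, 0, 0, 0, 0, 0.72], [0.1, -1, 0, 0, 0, 0, 0.72]]

```text
time: 10.82
eef_pos: [0.4413, -0.0407, 0.0938]
ee_rot: [0.996, 0.089, 0.0, 0.001]
contact_force: [-0.4, -11.2, 1.5]
finger_gap: 0.279
```

Run:
```python
from h import *
s=bot.read_state();print(s["time"],s["contact_force"])
np.savez("wm.npz",**bot.camera_params("wrist"))
im=bot.grab_frame("wrist")[:,:,::-1];cv2.imwrite("pics/m_w.png",im)
```

```text
10.8167 [ -0.36089427 -11.20166664   1.54122548]
```

View pics/m_w.png

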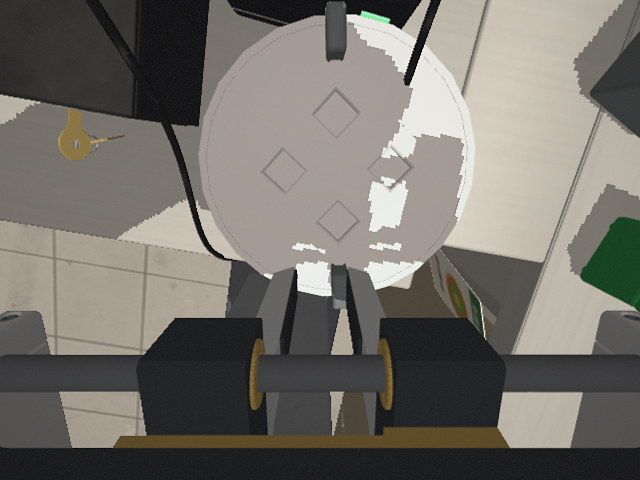

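Run:
```python
from h import *
for n,pts,fa in (("l",[(333,112),(282,171),(388,166),(336,220)],(332,35)),("m",[(336.5,113),(284.5,171),(390,167),(338,220)],(336,35))):
    d=np.load(f"w{n}.npz");P={k:d[k] for k in d}
    for z in (.089,):
        q=np.array([cast(P,p,z) for p in pts]);C=q.mean(0);w=q[3]-q[0]; u=q[2]-q[1]
        print(n,z,C[:2],[round(1000*np.linalg.norm(q[a]-q[b]),1) for a,b in((0,1),(1,3),(3,2),(2,0))],np.degrees(np.arctan2(w[1],w[0]))%360,np.degrees(np.arctan2(u[1],u[0]))%360)
        f=cast(P,fa,.105)-C;print(np.hypot(*f[:2]),np.degrees(np.arctan2(f[1],f[0])))
```

```text
l 0.089 [ 0.50499947 -0.03854755] [np.float64(39.4), np.float64(38.8), np.float64(39.4), np.float64(39.3)] 192.52322297009744 282.9699797915958
0.05808825909736238 12.712826124199516
m 0.089 [ 0.50501684 -0.03850358] [np.float64(39.4), np.float64(38.7), np.float64(39.0), np.float64(38.9)] 191.81464517417024 282.42379644224377
0.05837139122725187 12.273457432477953
```

step_arm:
  moves:
    - [[0.1, -1, 0, 0, 0, 0, 0.72], [0.1, -1.5, 0, 0, 0, 0, 0.72], [0.1, -1.5, 0, 0, 0, 0, 0.72]]

```text
time: 11.12
eef_pos: [0.4414, -0.0397, 0.0939]
ee_rot: [0.996, 0.089, 0.001, 0.001]
contact_force: [0.2, -14.4, 1.7]
finger_gap: 0.28
```

Run:
```python
from h import *
s=bot.read_state();print(s["time"],s["contact_force"])
np.savez("wn.npz",**bot.camera_params("wrist"))
im=bot.grab_frame("wrist")[:,:,::-1];cv2.imwrite("pics/n_w.png",cv2.resize(im[0:310,180:490],None,fx=1.9,fy=1.9))
im=bot.grab_frame("side")[:,:,::-1];cv2.imwrite("pics/n_s.png",cv2.resize(im[240:370,260:440],None,fx=4,fy=4))
```

```text
11.1167 [  0.17127653 -14.44842367   1.65535163]
```

View pics/n_w.png

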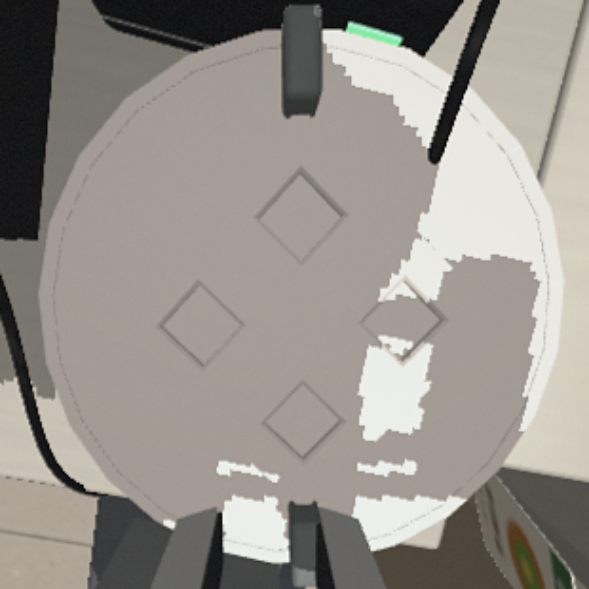

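View pics/n_s.png

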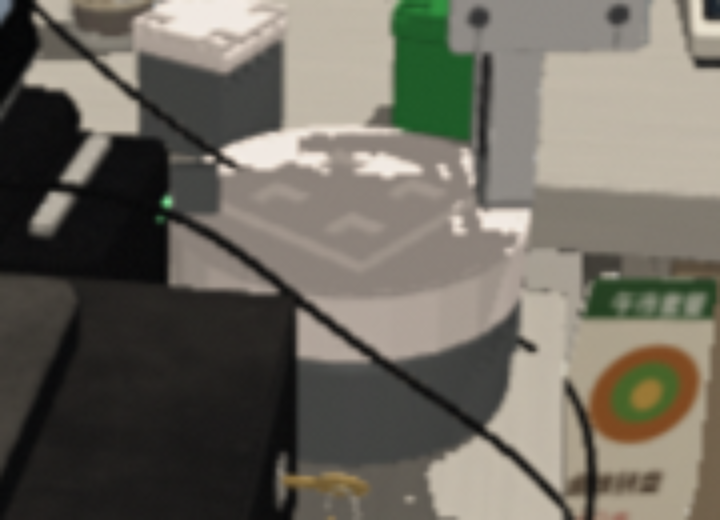

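The lid holds against 14 N with the fins at 192°, which is the rib angle, so it is at its stop. I back off and rise.

step_arm:
  moves:
    - [[0, 4, 0, 0, 0, 0, 0.72], [0, 8, 0, 0, 0, 0, 0.72], [0, 8, -30, 0, 0, 0, 0.72], [0, 8, -70, 0, 0, 0, 0.5], [0, 8, -110, 0, 0, 0, 0.2], [0, 8, -150, 0, 0, 0, 0], [0, 8, -150, 0, 0, 0, 0]]

```text
time: 11.8
eef_pos: [0.4437, -0.0468, 0.2471]
ee_rot: [0.996, 0.089, 0.002, -0.001]
contact_force: [-0.5, -0.9, -0.1]
finger_gap: 0.526
```

Run:
```python
from h import *
s=bot.read_state();print(s["time"],s["joint_positions"],s["contact_force"])
np.savez("wo.npz",**bot.camera_params("wrist"))
im=bot.grab_frame("wrist")[:,:,::-1];cv2.imwrite("pics/o_w.png",im)
im=bot.grab_frame("top")[:,:,::-1];cv2.imwrite("pics/o_t.png",cv2.resize(im[110:320,190:460],None,fx=2.9,fy=2.85))
cv2.imwrite("o_t.png",im)
d=np.load("wn.npz");P={k:d[k] for k in d}
print("cable end",cast(P,(409,82),.089),cast(P,(409,82),.11))
rows([(.599,-.2455,.22,-27.3,0)])
```

```text
11.8 [-1.13144439  0.06747439  1.23326966  2.01288904 -0.07389529  1.10369372
 -1.25811515] [-0.50615157 -0.89686861 -0.05316508]
cable end [ 0.55267592 -0.06435857  0.089     ] [ 0.54839301 -0.06002536  0.11      ]
yaw now -79.64321827804109 [ 0.44366126 -0.04551072  0.2458334 ]
[116.7, 224.8, 25.6, -0.001, -0.006, -0.914, 0]
```

View pics/o_w.png

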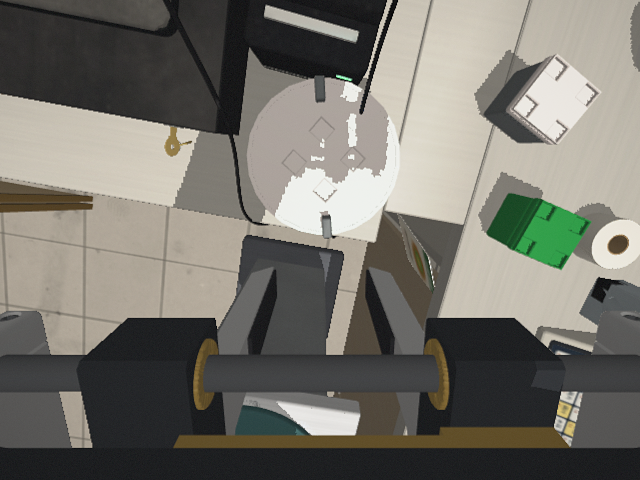

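View pics/o_t.png

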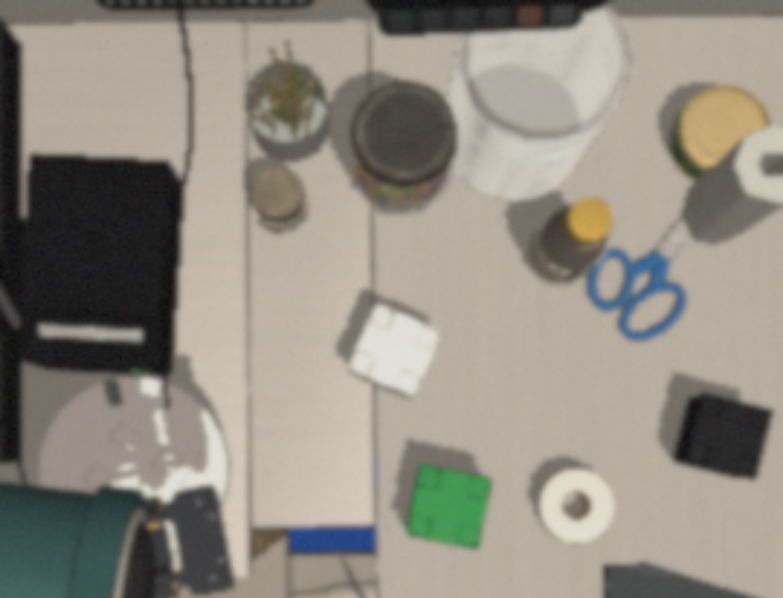

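Run:
```python
from h import *
d=np.load("wo.npz");P={k:d[k] for k in d}
im=cv2.imread("pics/o_w.png");hsv=cv2.cvtColor(im,cv2.COLOR_BGR2HSV)
m=((hsv[...,2]>205)&(hsv[...,1]<22)).astype(np.uint8)
n,l,st,c=cv2.connectedComponentsWithStats(m)
for i in range(1,n):
    if st[i,4]>300: print(i,st[i],c[i])
i=l[100,555] or l[110,560]
cn=max(cv2.findContours((l==i).astype(np.uint8),0,1)[0],key=cv2.contourArea);b=cv2.boxPoints(cv2.minAreaRect(cn));print(b)
ap=cv2.approxPolyDP(cv2.convexHull(cn),6,True)[:,0];print(ap)
w=np.array([cast(P,p,.077)[:2] for p in ap]);print(w,w.mean(0),np.linalg.norm(np.diff(w,axis=0),axis=1),[np.degrees(np.arctan2(v[1],v[0])) for v in np.diff(w,axis=0)])
cv2.imwrite("pics/o_box.png",cv2.resize(im[30:280,460:640],None,fx=3,fy=2.4))
rows([(.475,-.06,.246,0,0),(.599,-.2455,.22,62.7,0)])
```

```text
5 [ 514   54   87   88 3441] [556.39000291  99.02964255]
67 [408  97  33  30 449] [422.92427617 111.46770601]
83 [ 275  115  167  126 8883] [359.78813464 190.10075425]
175 [ 592  220   48   49 1532] [616.55417755 244.15013055]
188 [ 278  403   82   32 1581] [322.23149905 420.03668564]
[[512.75885 107.70959]
 [556.5629   53.59864]
 [601.89996  90.30001]
 [558.0959  144.41095]]
[[557  54]
 [600  92]
 [554 141]
 [514 108]]
[[ 0.63644908 -0.23290508]
 [ 0.61262929 -0.28407918]
 [ 0.56245964 -0.25685256]
 [ 0.58460168 -0.20887467]] [ 0.59903492 -0.24567788] [0.05644618 0.05708136 0.05284078] [np.float64(-114.96036659337375), np.float64(151.51170888684211), np.float64(65.22643703524129)]
yaw now -79.64321827804109 [ 0.44366126 -0.04551072  0.2458334 ]
[28.2, 19.9, -0.1, 0.0, -0.007, -1.39, 0]
[116.7, 224.8, 25.6, 0.005, -0.007, -2.484, 0]
```

View pics/o_box.png

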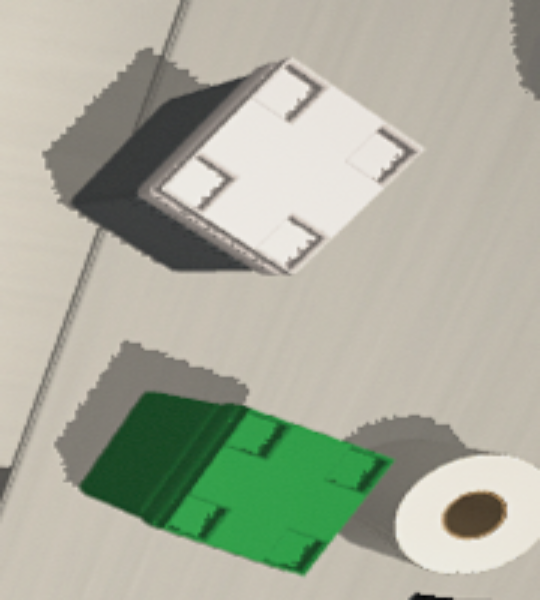

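The crop confirms the target: grey body, white lid. Green is the look-alike. Moving over the box.

step_arm:
  moves:
    - [[5, 0, 0, 0, 0, -0.12, 0], [10, 5, 0, 0, 0, -0.24, 0], [15, 10, 0, 0, 0, -0.36, 0], [20, 15, 0, 0, 0, -0.48, 0], [25, 20, 0, 0, 0, -0.6, 0], [30, 25, 0, 0, 0, -0.72, 0], [35, 40, 0, 0, 0, -0.84, 0], [40, 55, 0, 0, 0, -0.96, 0], [45, 70, 0, 0, 0, -1.08, 0], [50, 85, 0, 0, 0, -1.2, 0], [60, 100, 0, 0, 0, -1.32, 0], [70, 120, 0, 0, 0, -1.44, 0], [80, 140, 0, 0, 0, -1.56, 0], [90, 160, 0, 0, 0, -1.68, 0], [100, 180, 0, 0, 0, -1.8, 0], [110, 200, 5, 0, 0, -1.92, 0], [117, 215, 10, 0, 0, -2.04, 0], [117, 225, 15, 0, 0, -2.16, 0], [117, 225, 20, 0, 0, -2.28, 0], [117, 225, 26, 0, 0, -2.4, 0]]

```text
time: 13.57
eef_pos: [0.5973, -0.2472, 0.215]
ee_rot: [0.275, 0.962, 0.0, -0.001]
contact_force: [-0.2, 0.2, -0.7]
finger_gap: 1.003
```

Run:
```python
from h import *
s=bot.read_state();print(s["time"],s["joint_positions"],s["contact_force"])
im=bot.grab_frame("wrist")[:,:,::-1];cv2.imwrite("pics/p_w.png",im)
rows([(.599,-.2457,.16,63.3,0),(.599,-.2457,.12,63.3,0),(.599,-.2457,.02,63.3,0)])
```

```text
13.5667 [-0.08846353  0.5106254   0.61692907  1.55964166 -0.31173954  1.17419543
  1.6043885 ] [-0.19563531  0.21321553 -0.70441998]
yaw now 58.67190344076234 [ 0.59683078 -0.24657626  0.21396998]
[-1.6, 1.9, 54.0, -0.0, -0.004, -0.081, 0]
[-1.8, 1.9, 94.0, -0.0, -0.004, -0.081, 0]
[-2.2, 1.9, 194.0, -0.0, -0.004, -0.081, 0]
```

View pics/p_w.png

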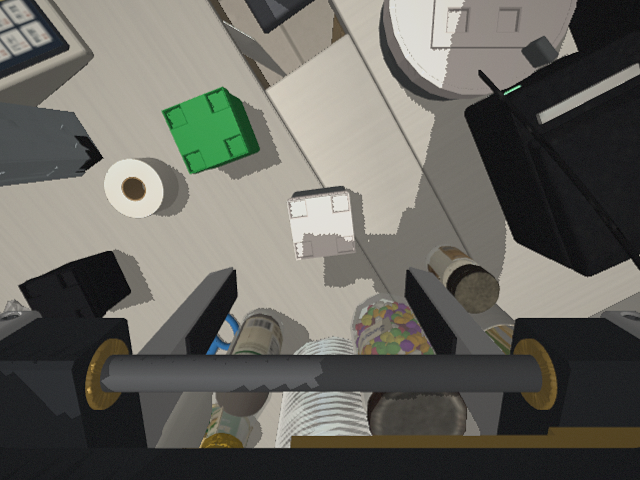

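step_arm:
  moves:
    - [[-1.6, 1.9, 30, 0, 0, -0.08, 0], [-1.6, 1.9, 54, 0, 0, -0.08, 0], [-1.8, 1.9, 84, 0, 0, -0.08, 0], [-1.8, 1.9, 110, 0, 0, -0.08, 0], [-1.8, 1.9, 110, 0, 0, -0.08, 0], [-1.8, 1.9, 110, 0, 0, -0.08, 0]]

```text
time: 14.12
eef_pos: [0.5994, -0.2457, 0.1063]
ee_rot: [0.24, 0.971, 0.0, -0.002]
contact_force: [-0.2, 0.0, 1.0]
finger_gap: 1.002
```

Run:
```python
from h import *
s=bot.read_state();print(s["time"],s["contact_force"],s["joint_positions"])
im=bot.grab_frame("wrist")[:,:,::-1];cv2.imwrite("pics/q_w.png",im)
rows([(.599,-.2457,.02,63.3,0)])
```

```text
14.1167 [-0.24698098  0.04009448  1.01448912] [-0.04485312  0.62099389  0.54887119  1.64836134 -0.37327933  0.98204098
  1.71880911]
yaw now 62.29989915777114 [ 0.60031862 -0.24614667  0.10790461]
[1.3, -0.2, 87.9, -0.0, -0.001, -0.017, 0]
```

View pics/q_w.png

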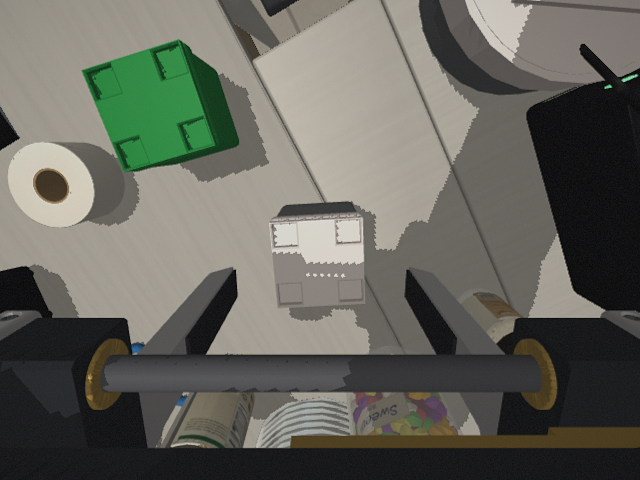

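step_arm:
  moves:
    - [[1, 0, 35, 0, 0, -0.02, 0], [1, 0, 65, 0, 0, -0.02, 0], [1, 0, 86, 0, 0, -0.02, 0], [1, 0, 86, 0, 0, -0.02, 0], [1, 0, 86, 0, 0, -0.02, 0.2], [1, 0, 86, 0, 0, -0.02, 0.6], [1, 0, 86, 0, 0, -0.02, 0.6], [1, 0, 86, 0, 0, -0.02, 0.6], [1, 0, 86, 0, 0, -0.02, 0.6], [1, 0, 86, 0, 0, -0.02, 0.6]]
  squeeze: 20

```text
time: 15.0
eef_pos: [0.5998, -0.2457, 0.0224]
ee_rot: [0.229, 0.973, -0.0, 0.001]
contact_force: [-1.1, -0.6, 5.7]
finger_gap: 0.636
```

Run:
```python
from h import *
s=bot.read_state();print(s["time"],s["contact_force"],s["finger_gap"])
im=bot.grab_frame("wrist")[:,:,::-1];cv2.imwrite("pics/r_w.png",im)
rows([])
```

```text
15.0 [-1.05142516 -0.61432812  5.66761563] 0.6357181316725772
yaw now 63.535343052614046 [ 0.59983899 -0.24571244  0.02238965]
```

View pics/r_w.png

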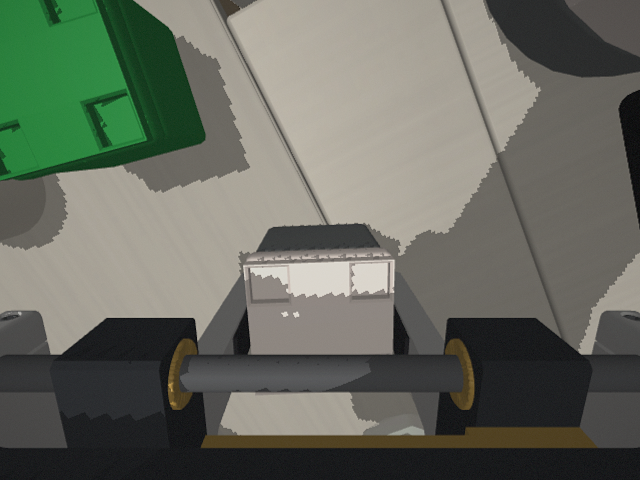

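Run:
```python
from h import *
s=bot.read_state();P=bot.camera_params("wrist");R=Ro.from_quat(s["ee_rot"])
im=cv2.imread("pics/r_w.png");cv2.imwrite("pics/r2.png",cv2.resize(im[210:300,220:420],None,fx=4,fy=4))
for uv in [(247,262),(393,262)]:
    q=cast(P,uv,.077);print(q,R.inv().apply(q-s["eef_pos"]))
rows([(.599,-.2457,.22,57,.6),(.5045,-.038,.25,57,.6)])
```

```text
[ 0.56005936 -0.25715951  0.077     ] [ 0.03044235 -0.02796706 -0.0546521 ]
[ 0.58476198 -0.20750616  0.077     ] [ 0.03045615  0.0274917  -0.0546439 ]
yaw now 63.535343052614046 [ 0.59983899 -0.24571244  0.02238965]
[0.5, -0.3, -197.6, 0.0, 0.001, 0.114, 0.6]
[177.6, 143.5, -227.8, 0.0, 0.001, 0.114, 0.6]
```

View pics/r2.png

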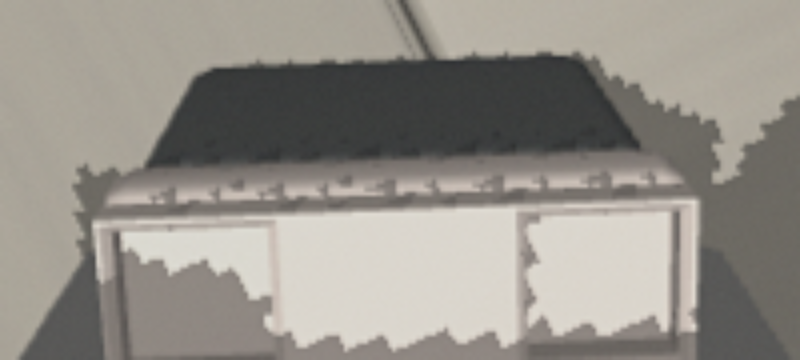

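step_arm:
  moves:
    - [[0, 0, -4, 0, 0, 0, 0.7], [0, 0, -15, 0, 0, 0, 0.7], [0, 0, -40, 0, 0, 0, 0.7], [0, 0, -75, 0, 0, 0, 0.7], [0, 0, -115, 0, 0, 0, 0.7], [0, 0, -150, 0, 0, 0.05, 0.7], [0, 0, -180, 0, 0, 0.1, 0.7], [0, 0, -180, 0, 0, 0.114, 0.7]]
  squeeze: 30

```text
time: 15.72
eef_pos: [0.6012, -0.2468, 0.2086]
ee_rot: [0.286, 0.958, -0.0, 0.004]
contact_force: [1.3, -1.0, -2.1]
finger_gap: 0.637
```

Run:
```python
from h import *
s=bot.read_state();print(s["time"],s["contact_force"],s["finger_gap"],s["joint_positions"])
im=bot.grab_frame("wrist")[:,:,::-1];cv2.imwrite("pics/s_w.png",im)
P=bot.camera_params("wrist");R=Ro.from_quat(s["ee_rot"])
d=np.load("wn.npz");Pn={k:d[k] for k in d}
q=np.array([cast(Pn,(x/1.9+180,y/1.9),.089) for x,y in [(302,214),(202,324),(402,320),(303,420)]]);C=q.mean(0);w=q[3]-q[0];u=q[2]-q[1]
print(C,np.degrees(np.arctan2(w[1],w[0]))%360,np.degrees(np.arctan2(u[1],u[0]))%360-90)
rows([(.5045,-.0382,.21,57,.7)])
o=cv2.imread("pics/o_w.png");cv2.imwrite("pics/o2.png",cv2.resize(o[70:245,240:405],None,fx=4,fy=3.4,interpolation=cv2.INTER_CUBIC))
```

```text
15.7167 [ 1.32153658 -0.95702395 -2.07909155] 0.6373781828505446 [-0.09525658  0.51806482  0.62313868  1.56693865 -0.32318656  1.15292438
  1.58712796]
[ 0.50500805 -0.03854574  0.089     ] 191.34330251824403 191.39238985747295
yaw now 56.87831639470002 [ 0.6004309  -0.24606779  0.2053395 ]
[193.9, 121.7, -5.4, 0.002, 0.005, -0.002, 0.7]
```

View pics/s_w.png

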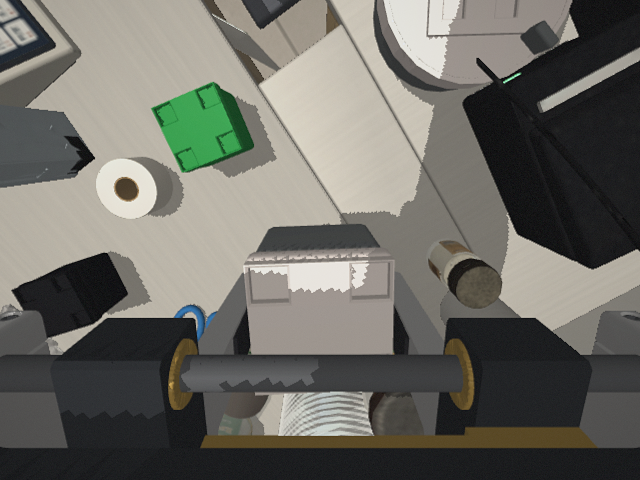

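View pics/o2.png

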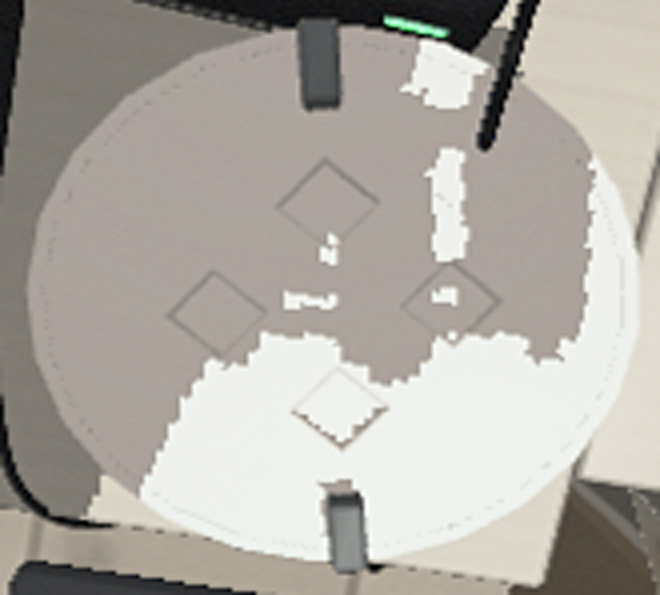

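Run:
```python
from h import *
d=np.load("wo.npz");P={k:d[k] for k in d}
q=np.array([cast(P,(x/4+240,y/3.4+70),.089) for x,y in [(327,202),(217,316),(451,302),(340,407)]]);C=q.mean(0);w=q[3]-q[0];u=q[2]-q[1]
print(C,[np.linalg.norm(q[a]-q[b]) for a,b in((0,1),(1,3),(3,2),(2,0))],np.degrees(np.arctan2(w[1],w[0]))%360,np.degrees(np.arctan2(u[1],u[0]))%360-90)
```

```text
[ 0.50454061 -0.03876159  0.089     ] [np.float64(0.04043178416104485), np.float64(0.039067676258832285), np.float64(0.03953665439797281), np.float64(0.039970883962425124)] 193.52212329506173 194.19228061303994
```

Run:
```python
from h import *
rows([(.62,-.115,.22,57,.7)])
```

```text
yaw now 56.87831639470002 [ 0.6004309  -0.24606779  0.2053395 ]
[55.2, 120.5, -14.7, 0.002, 0.005, -0.002, 0.7]
```

step_arm:
  moves:
    - [[5, 25, -15, 0, 0, 0, 0.7], [20, 55, -15, 0, 0, 0, 0.7], [40, 90, -15, 0, 0, 0, 0.7], [55, 115, -15, 0, 0, 0, 0.7], [55, 120, -15, 0, 0, 0, 0.7], [55, 120, -15, 0, 0, 0, 0.7], [55, 120, -15, 0, 0, 0, 0.7], [55, 120, -15, 0, 0, 0, 0.7]]

```text
time: 16.43
eef_pos: [0.618, -0.1164, 0.2163]
ee_rot: [0.285, 0.959, -0.0, -0.0]
contact_force: [-0.8, -0.4, -1.5]
finger_gap: 0.633
```

Run:
```python
from h import *
s=bot.read_state();print(s["time"],s["eef_pos"],s["contact_force"],s["finger_gap"])
np.savez("wt.npz",**bot.camera_params("wrist"))
im=bot.grab_frame("wrist")[:,:,::-1];cv2.imwrite("pics/t_w.png",im)
cv2.imwrite("pics/t2.png",cv2.resize(im[30:230,280:480],None,fx=3,fy=3,interpolation=cv2.INTER_CUBIC))
```

```text
16.4333 [ 0.61798272 -0.11643629  0.21626261] [-0.781994   -0.40774746 -1.45783818] 0.6327069728327291
```

View pics/t_w.png

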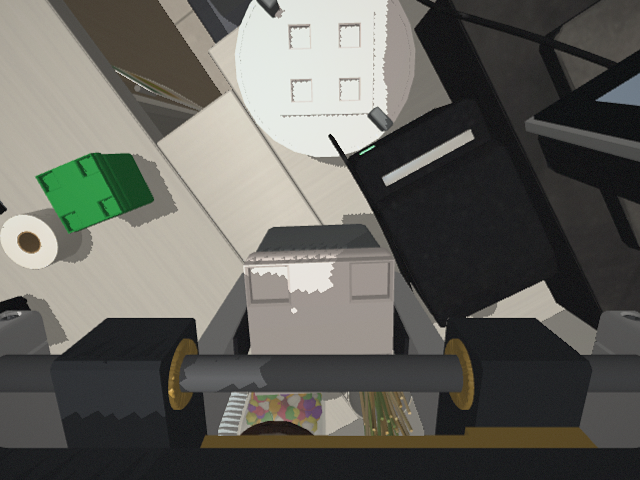

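View pics/t2.png

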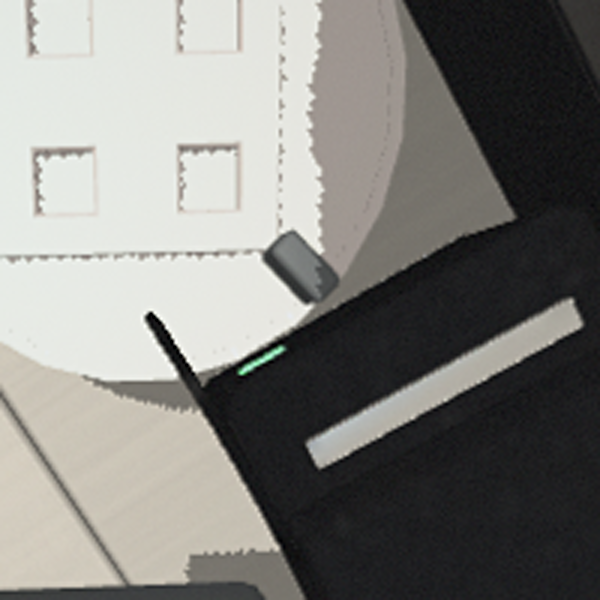

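Now I get the recess positions from this view, which shows all four at about (300,37), (349,36), (301,90) and (350,90).

Run:
```python
from h import *
im=cv2.imread("pics/t_w.png");cv2.imwrite("pics/t3.png",cv2.resize(im[0:160,230:420],None,fx=4,fy=3.75,interpolation=cv2.INTER_CUBIC))
d=np.load("wt.npz");P={k:d[k] for k in d}
p=[(300.2,37),(349.5,35.7),(350,89.7),(301.7,90.3)]
q=np.array([cast(P,x,.089) for x in p]);C=q.mean(0);e=np.roll(q,-1,0)-q
print(C,np.linalg.norm(e,axis=1),np.degrees(np.arctan2(e[:,1],e[:,0])))
R=Ro.from_quat(bot.read_state()["ee_rot"]);print(np.degrees(np.arctan2(*R.as_matrix()[1::-1,1])))
P2=bot.camera_params("wrist")
for uv in [(247,262),(393,262)]:
    print(R.inv().apply(cast(P2,uv,bot.read_state()["eef_pos"][2]+.0546)-bot.read_state()["eef_pos"]))
```

```text
[ 0.50522675 -0.03847066  0.089     ] [0.03924958 0.03996445 0.03987302 0.03948561] [  58.28763933  -31.23766848 -122.40000164  147.8675942 ]
56.89769110666568
[ 0.03042391 -0.02787198 -0.05457374]
[ 0.03045777  0.02760602 -0.05462036]
```

View pics/t3.png

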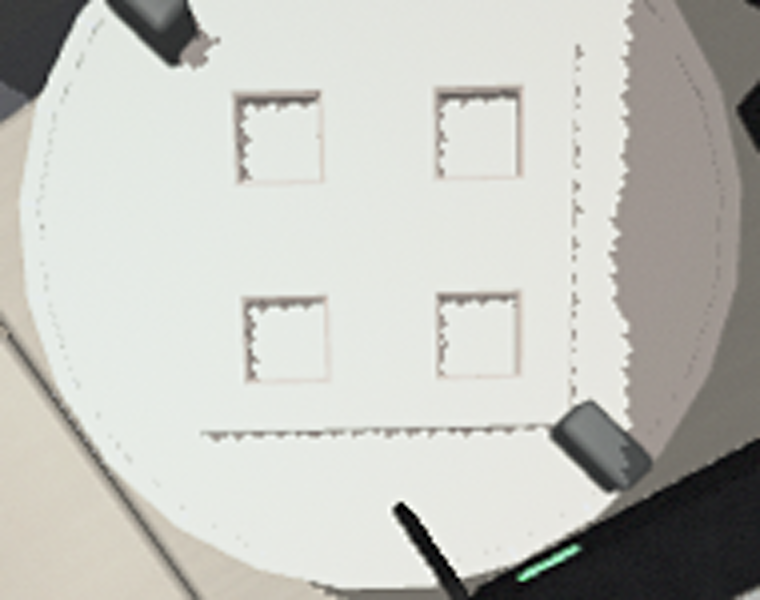

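Run:
```python
from h import *
im=cv2.imread("pics/q_w.png");cv2.imwrite("pics/q2.png",cv2.resize(im[190:320,250:390],None,fx=5,fy=4.5,interpolation=cv2.INTER_CUBIC))
```

```text
(no output)
```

View pics/q2.png

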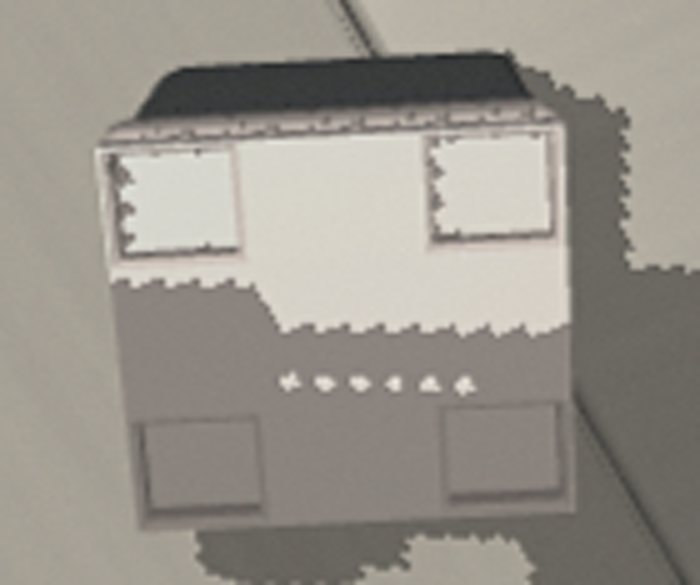

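Run:
```python
from h import *
s=bot.read_state();P=bot.camera_params("wrist");M=P["world_to_cam"]
R=Ro.from_quat(s["ee_rot"]).as_matrix();T=np.eye(4);T[:3,:3]=R;T[:3,3]=s["eef_pos"]; Mt=M@T
# q pose
Rq=Ro.from_quat([.24,.971,0,-.002]).as_matrix();Tq=np.eye(4);Tq[:3,:3]=Rq;Tq[:3,3]=[.5994,-.2457,.1063]
Pq={"intrinsics":P["intrinsics"],"world_to_cam":Mt@np.linalg.inv(Tq)}
q=np.array([cast(Pq,(x/5+250,y/4.5+190),.077) for x,y in [(175,202),(492,190),(503,452),(203,464)]]);e=np.roll(q,-1,0)-q
print(q.mean(0),np.linalg.norm(e,axis=1),np.degrees(np.arctan2(e[:,1],e[:,0])))
Tg=np.eye(4);Tg[:3,:3]=Ro.from_quat([.229,.973,0,.001]).as_matrix();Tg[:3,3]=[.59984,-.24571,.0224]
print("in grasp tool",Tg[:3,:3].T@(q.mean(0)-Tg[:3,3]))
# from r/t: two front recess centres (r2 crop 4x + (220,210))
Pt={"intrinsics":P["intrinsics"],"world_to_cam":Mt}
for uv in [(118,225),(275,225),(520,212),(672,210)]:
    print(cast(Pt,(uv[0]/4+220,uv[1]/4+210),-.0546*1)) # tool frame, plane z_tool=-0.0546
```

```text
[ 0.59838707 -0.24646791  0.077     ] [0.03955643 0.03913384 0.03916318 0.03932455] [  64.75099809  -24.48043698 -114.98054549  156.0895322 ]
in grasp tool [ 0.00085604 -0.00130133 -0.05460237]
[ 0.02872304 -0.02700616 -0.0546    ]
[ 0.02872773 -0.01204363 -0.0546    ]
[ 0.03004407  0.01127878 -0.0546    ]
[ 0.03024946  0.02572052 -0.0546    ]
```

Run:
```python
from h import *
rows([(.5063,-.039,.216,56.6,.7),(.5063,-.039,.15,56.6,.7)])
```

```text
yaw now 56.89769110666568 [ 0.61805856 -0.116561    0.21637473]
[136.0, 3.9, 0.4, -0.001, -0.0, 0.005, 0.7]
[136.0, 4.0, 66.4, -0.001, -0.0, 0.005, 0.7]
```

step_arm:
  moves:
    - [[20, 1, 0, 0, 0, 0.005, 0.7], [50, 2, 0, 0, 0, 0.005, 0.7], [80, 3, 0, 0, 0, 0.005, 0.7], [110, 4, 0, 0, 0, 0.005, 0.7], [130, 4, 0, 0, 0, 0.005, 0.7], [136, 4, 20, 0, 0, 0.005, 0.7], [136, 4, 45, 0, 0, 0.005, 0.7], [136, 4, 70, 0, 0, 0.005, 0.7], [136, 4, 80, 0, 0, 0.005, 0.7], [136, 4, 80, 0, 0, 0.005, 0.7], [136, 4, 80, 0, 0, 0.005, 0.7]]

```text
time: 17.4
eef_pos: [0.5068, -0.0384, 0.137]
ee_rot: [0.287, 0.958, -0.0, -0.0]
contact_force: [0.3, -0.3, -2.4]
finger_gap: 0.64
```

Run:
```python
from h import *
s=bot.read_state();print(s["time"],s["eef_pos"],s["contact_force"],s["finger_gap"])
im=bot.grab_frame("wrist")[:,:,::-1];cv2.imwrite("pics/u_w.png",im)
im=bot.grab_frame("side")[:,:,::-1];cv2.imwrite("pics/u_s.png",cv2.resize(im[190:340,260:440],None,fx=4.2,fy=4))
rows([(.5063,-.039,.1164,56.6,.7),(.5063,-.039,.1064,56.6,.7)])
```

```text
17.4 [ 0.50682574 -0.03837358  0.13703917] [ 0.30539577 -0.30281701 -2.43337751] 0.6399226747680523
yaw now 56.680795823571266 [ 0.50746525 -0.03798514  0.1378101 ]
[0.4, -1.5, 21.4, 0.001, 0.001, 0.001, 0.7]
[0.5, -1.5, 31.4, 0.001, 0.001, 0.001, 0.7]
```

View pics/u_w.png

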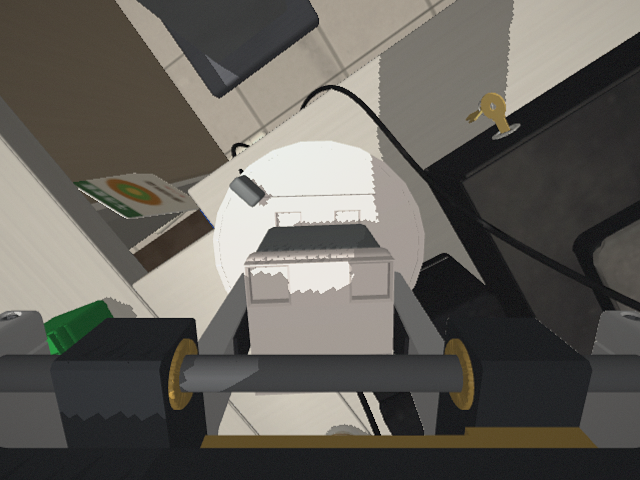

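View pics/u_s.png

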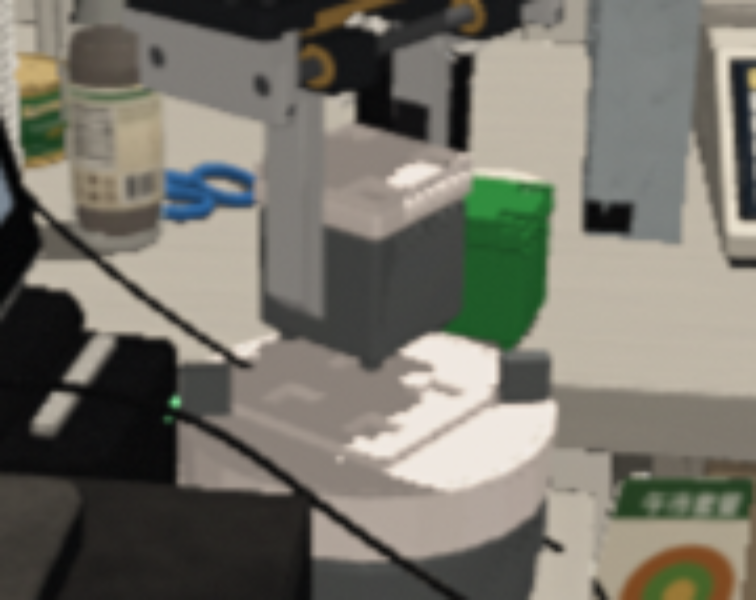

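Run:
```python
from h import *
a=[]
for i in range(6):
    bot.grab_frame("side") if i else 0
    s=bot.read_state();a.append(s["eef_pos"]);print(np.round(s["eef_pos"],4),np.round(s["contact_force"],1))
m=np.mean(a[1:],0);print(m)
P=bot.camera_params("wrist");im=bot.grab_frame("wrist")[:,:,::-1];cv2.imwrite("pics/v2.png",cv2.resize(im[200:275,230:410],None,fx=4.4,fy=4.4));np.savez("wv.npz",**P)
s["eef_pos"]=m
rows([(.5063,-.039,.1064,56.6,.7)],s)
```

```text
[ 0.5075 -0.038   0.1378] [ 0.7  0.8 -2.7]
[ 0.5075 -0.0378  0.1378] [-0.3  0.6 -2.5]
[ 0.5074 -0.0376  0.1377] [-0.3  0.  -2.4]
[ 0.5073 -0.0375  0.1375] [ 1.2 -0.  -2.9]
[ 0.5071 -0.0375  0.1373] [-0.4  0.1 -3.6]
[ 0.507  -0.0374  0.1372] [-0.   0.4 -2.4]
[ 0.50724447 -0.0375762   0.13749689]
yaw now 56.728311552523955 [ 0.50724447 -0.0375762   0.13749689]
[0.0, -1.7, 31.1, 0.001, 0.001, 0.002, 0.7]
```

View pics/v2.png

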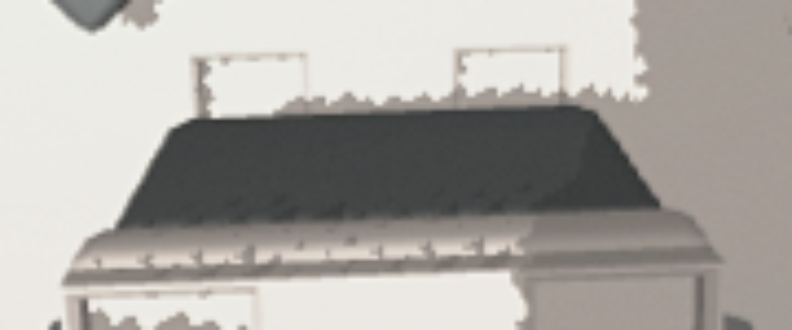

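Run:
```python
from h import *
d=np.load("wv.npz");P={k:d[k] for k in d};s=bot.read_state();R=Ro.from_quat(s["ee_rot"]);p=np.array(s["eef_pos"]);print(p)
f=lambda u,z:R.inv().apply(cast(P,(u[0]/4.4+230,u[1]/4.4+200),z)-p)*1000
for u in [(194,58),(306,54),(456,49),(566,47)]: print("recess",f(u,.089))
for u in [(172,127),(195,120),(385,113),(580,107),(603,118)]: print("box",f(u,p[2]-.0224+.006))
```

```text
[ 0.50691471 -0.03742564  0.13701313]
recess [ 29.13945594 -30.95998553  47.98389414]
recess [ 29.7611628  -13.92538813  47.99165052]
recess [30.53757135  8.85651988 48.00205139]
recess [30.84956786 25.5485542  48.00980055]
box [ 26.02760397 -29.86450803  16.3728327 ]
box [ 26.98067043 -26.78712218  16.37381311]
box [27.9355918  -1.65956757 16.38523553]
box [28.75325151 24.07718071 16.39701515]
box [27.2623555  27.16527122 16.3992239 ]
```

step_arm:
  moves:
    - [[0.6, -1.5, 6, 0, 0, 0, 0.7], [0.6, -1.5, 13, 0, 0, 0, 0.7], [0.6, -1.5, 19, 0, 0, 0, 0.7], [0.6, -1.5, 22, 0, 0, 0, 0.7], [0.6, -1.5, 22, 0, 0, 0, 0.7], [0.6, -1.5, 22, 0, 0, 0, 0.7]]

```text
time: 18.3
eef_pos: [0.5053, -0.0385, 0.1143]
ee_rot: [0.286, 0.958, -0.0, -0.0]
contact_force: [-0.0, -0.6, -1.2]
finger_gap: 0.635
```

Run:
```python
from h import *
bot.grab_frame("top");s=bot.read_state();print(s["time"],s["eef_pos"],s["contact_force"])
im=bot.grab_frame("side")[:,:,::-1];cv2.imwrite("pics/x_s.png",cv2.resize(im[210:310,290:410],None,fx=6,fy=6,interpolation=cv2.INTER_CUBIC))
P=bot.camera_params("wrist");np.savez("wx.npz",**P);im=bot.grab_frame("wrist")[:,:,::-1];cv2.imwrite("pics/x2.png",cv2.resize(im[180:275,230:410],None,fx=4.4,fy=4.4))
```

```text
18.35 [ 0.50539316 -0.03847144  0.11456178] [ 0.53276405 -0.05362719 -2.23498189]
```

View pics/x_s.png

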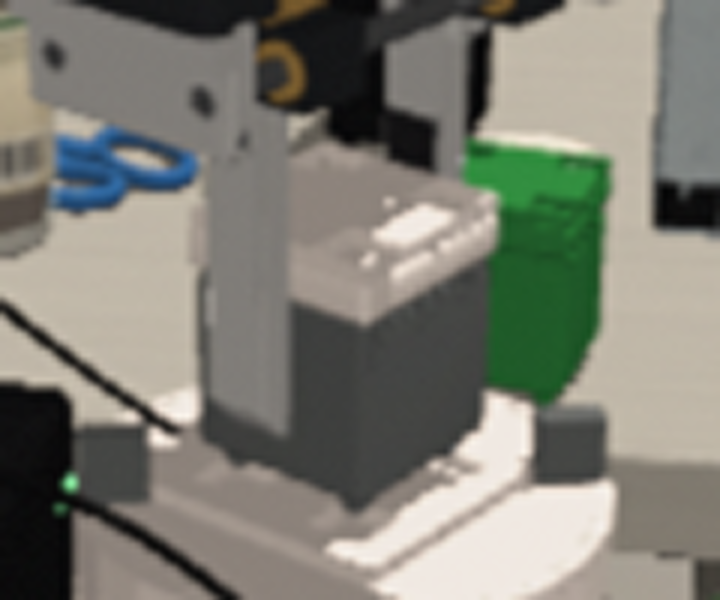

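View pics/x2.png

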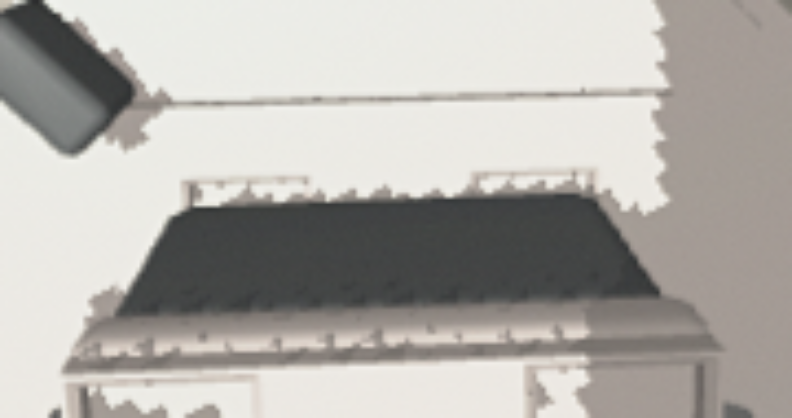

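Run:
```python
from h import *
d=np.load("wx.npz");P={k:d[k] for k in d};s=bot.read_state();R=Ro.from_quat(s["ee_rot"]);p=np.array(s["eef_pos"]);print(p)
f=lambda u,z:R.inv().apply(cast(P,(u[0]/4.4+230,u[1]/4.4+180),z)-p)*1000
for u in [(184,183),(595,170)]: print("recess",f(u,.089))
for u in [(172,220),(190,210),(390,203),(585,195),(605,208)]: print("box",f(u,p[2]-.0224+.006))
for u in [(160,103),(660,92)]: print("square edge",f(u,.089))
```

```text
[ 0.50553554 -0.03842018  0.11476955]
recess [ 28.43477268 -29.5419072   25.75817215]
recess [30.27905158 27.06451533 25.76274939]
box [ 25.4882046  -29.95490406  16.3894855 ]
box [ 26.84983246 -27.52408398  16.38928987]
box [27.80634103 -1.08912438 16.3913983 ]
box [28.89563441 24.62022893 16.39340021]
box [27.13510921 27.31906707 16.39418373]
square edge [ 39.56491541 -32.403674    25.75450846]
square edge [41.09026868 35.52618766 25.76021168]
```

Aligned within about 1 mm. Lowering gently.

step_arm:
  moves:
    - [[0.3, 0, 1.5, 0, 0, 0, 0.7], [0.3, 0, 3, 0, 0, 0, 0.7], [0.3, 0, 4.5, 0, 0, 0, 0.7], [0.3, 0, 4.5, 0, 0, 0, 0.7]]

```text
time: 18.78
eef_pos: [0.505, -0.0382, 0.1098]
ee_rot: [0.286, 0.958, -0.0, -0.0]
contact_force: [0.4, 0.8, -2.7]
finger_gap: 0.636
```

step_arm:
  moves:
    - [[0, 0, 0.8, 0, 0, 0, 0.7], [0, 0, 1.5, 0, 0, 0, 0.7], [0, 0, 1.5, 0, 0, 0, 0.7]]

```text
time: 19.03
eef_pos: [0.5051, -0.0383, 0.1085]
ee_rot: [0.286, 0.958, -0.0, -0.0]
contact_force: [0.4, -0.2, -2.9]
finger_gap: 0.636
```

step_arm:
  moves:
    - [[0, 0, 0.7, 0, 0, 0, 0.7], [0, 0, 1, 0, 0, 0, 0.7], [0, 0, 1, 0, 0, 0, 0.7]]

```text
time: 19.28
eef_pos: [0.5051, -0.0383, 0.1075]
ee_rot: [0.286, 0.958, -0.0, -0.0]
contact_force: [-0.8, 0.9, -1.9]
finger_gap: 0.639
```

step_arm:
  moves:
    - [[0, 0, 0.5, 0, 0, 0, 0.7], [0, 0, 0.8, 0, 0, 0, 0.7], [0, 0, 0.8, 0, 0, 0, 0.7]]

```text
time: 19.53
eef_pos: [0.5051, -0.0382, 0.1067]
ee_rot: [0.286, 0.958, -0.0, -0.0]
contact_force: [-0.6, 0.2, -2.2]
finger_gap: 0.64
```

step_arm:
  moves:
    - [[0, 0, 0.5, 0, 0, 0, 0.7], [0, 0, 0.8, 0, 0, 0, 0.7], [0, 0, 0.8, 0, 0, 0, 0.7]]

```text
time: 19.78
eef_pos: [0.5052, -0.0382, 0.1061]
ee_rot: [0.286, 0.958, 0.0, 0.0]
contact_force: [-0.9, 0.3, 1.7]
finger_gap: 0.638
```

Contact came at the expected seated height. Releasing.

step_arm:
  moves:
    - [[0, 0, 0, 0, 0, 0, 0.35], [0, 0, 0, 0, 0, 0, 0.32], [0, 0, 0, 0, 0, 0, 0.25], [0, 0, 0, 0, 0, 0, 0.15], [0, 0, 0, 0, 0, 0, 0.1], [0, 0, 0, 0, 0, 0, 0.05]]

```text
time: 20.28
eef_pos: [0.5051, -0.0382, 0.106]
ee_rot: [0.286, 0.958, -0.0, 0.0]
contact_force: [-0.3, 1.2, 0.1]
finger_gap: 0.92
```

Run:
```python
from h import *
s=bot.read_state();print(s["time"],s["eef_pos"],s["contact_force"],s["finger_gap"])
im=bot.grab_frame("side")[:,:,::-1];cv2.imwrite("pics/y_s.png",cv2.resize(im[210:310,290:410],None,fx=6,fy=6,interpolation=cv2.INTER_CUBIC))
im=bot.grab_frame("wrist")[:,:,::-1];cv2.imwrite("pics/y_w.png",im)
```

```text
20.2833 [ 0.50513171 -0.03824346  0.10598041] [-0.31298413  1.20355166  0.05123024] 0.9203789912853193
```

View pics/y_s.png

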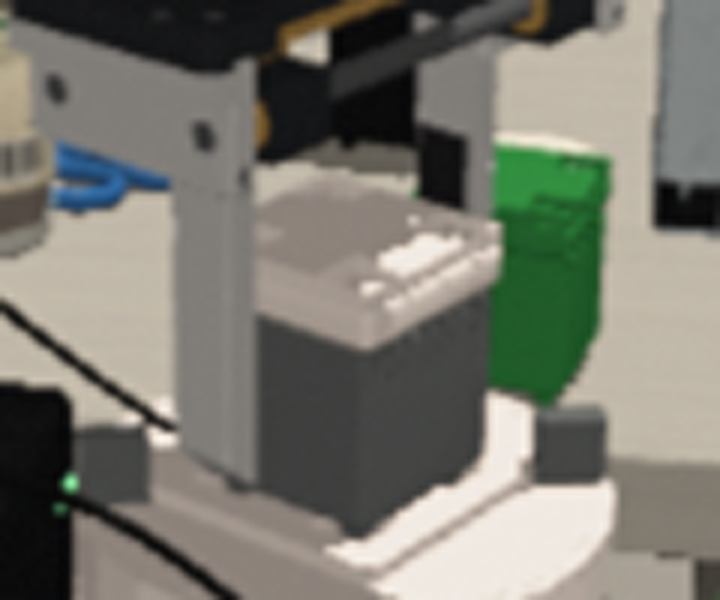

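View pics/y_w.png

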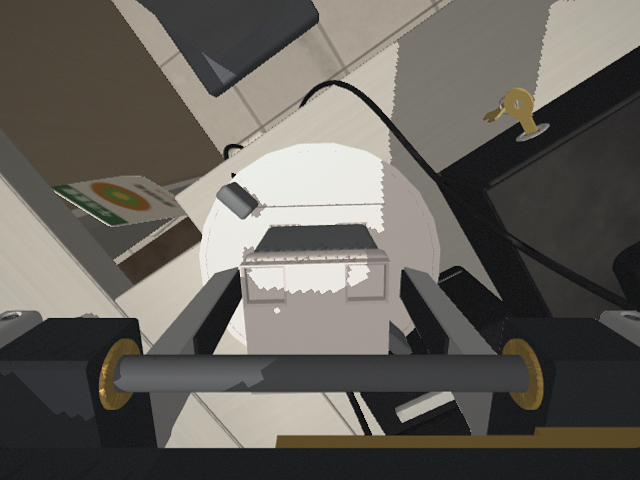

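Box looks seated and upright. Rising straight up, then back toward the robot to check.

step_arm:
  moves:
    - [[0, 0, 0, 0, 0, 0, 0], [0, 0, -20, 0, 0, 0, 0], [0, 0, -50, 0, 0, 0, 0], [0, 0, -90, 0, 0, 0, 0], [0, 0, -130, 0, 0, 0, 0], [0, 0, -170, 0, 0, 0, 0], [30, -20, -195, 0, 0, 0, 0], [60, -40, -195, 0, 0, 0, 0], [85, -65, -195, 0, 0, 0, 0], [105, -90, -195, 0, 0, 0, 0], [105, -90, -195, 0, 0, 0, 0], [105, -90, -195, 0, 0, 0, 0], [105, -90, -195, 0, 0, 0, 0], [105, -90, -195, 0, 0, 0, 0]]

```text
time: 21.55
eef_pos: [0.3686, -0.0557, 0.3009]
ee_rot: [0.286, 0.958, -0.0, -0.0]
contact_force: [0.5, -0.4, -0.3]
finger_gap: 1.001
```

Run:
```python
from h import *
s=bot.read_state();print(s["time"],s["eef_pos"],s["contact_force"],s["finger_gap"])
P=bot.camera_params("wrist");np.savez("wz.npz",**P)
im=bot.grab_frame("wrist")[:,:,::-1];cv2.imwrite("pics/z_w.png",im)
im=bot.grab_frame("side")[:,:,::-1];cv2.imwrite("pics/z_s.png",im)
im=bot.grab_frame("top")[:,:,::-1];cv2.imwrite("pics/z_t.png",cv2.resize(im[110:320,190:460],None,fx=2.9,fy=2.85))
print(proj(P,(.505,-.0385,.166)))
```

```text
21.55 [ 0.36859433 -0.05566404  0.30090924] [ 0.5160752  -0.35542069 -0.25984327] 1.001278168991248
[408.67956583 326.85164288]
```

View pics/z_w.png

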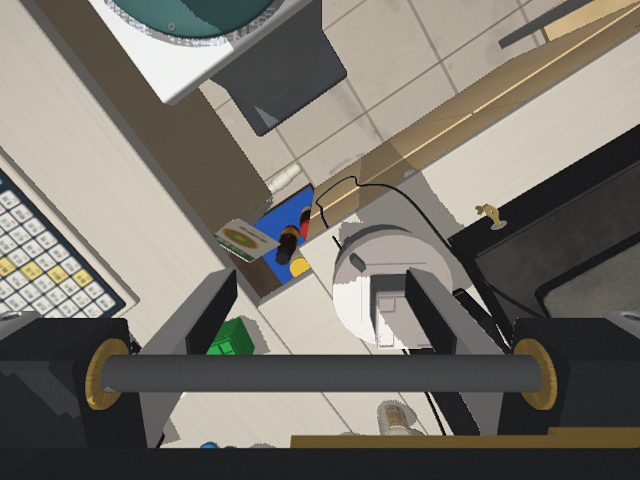

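View pics/z_s.png

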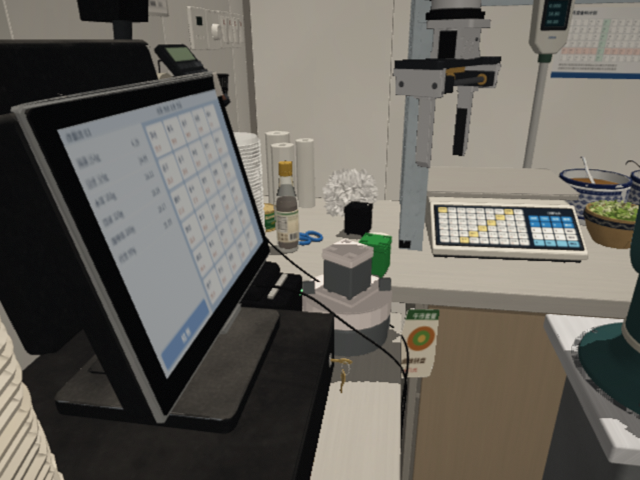

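View pics/z_t.png

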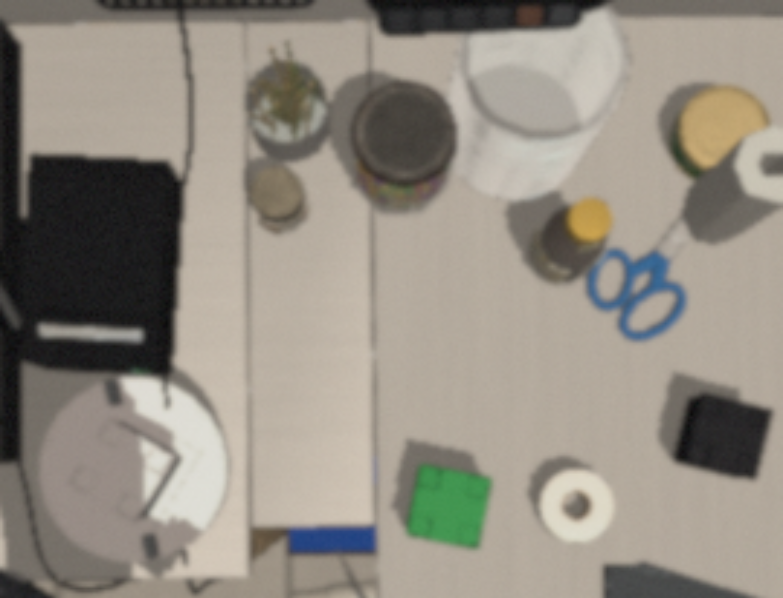

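Run:
```python
from h import *
im=cv2.imread("pics/z_w.png");cv2.imwrite("pics/z2.png",cv2.resize(im[215:355,315:465],None,fx=4.8,fy=4.2,interpolation=cv2.INTER_CUBIC))
im=cv2.imread("pics/z_s.png");cv2.imwrite("pics/z3.png",cv2.resize(im[230:360,280:420],None,fx=5,fy=4.6,interpolation=cv2.INTER_CUBIC))
d=np.load("wz.npz");P={k:d[k] for k in d};c=np.array([.505,-.0385])
for a in (188,190,192,194,196):
  r=np.radians(a);print(a,proj(P,(*(c+.076*np.array([np.cos(r),np.sin(r)])),.05)),proj(P,(*(c+.063*np.array([np.cos(r),np.sin(r)])),.105)))
```

```text
188 [350.80359103 241.39608038] [362.10379862 262.59249077]
190 [349.25754217 242.72059719] [360.64716856 263.81074611]
192 [347.7625186  244.09234065] [359.23767114 265.07261342]
194 [346.32034639 245.50933537] [357.87703058 266.37629315]
196 [344.93276376 246.96955304] [356.56689109 267.71993659]
```

View pics/z2.png

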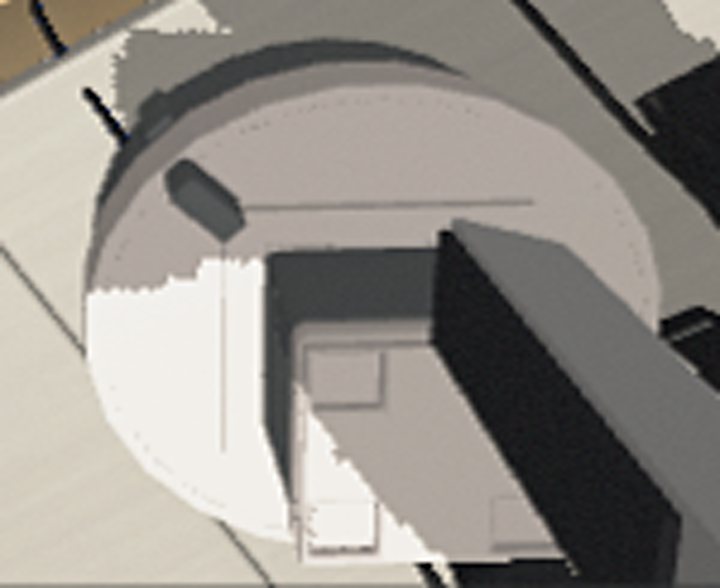

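View pics/z3.png

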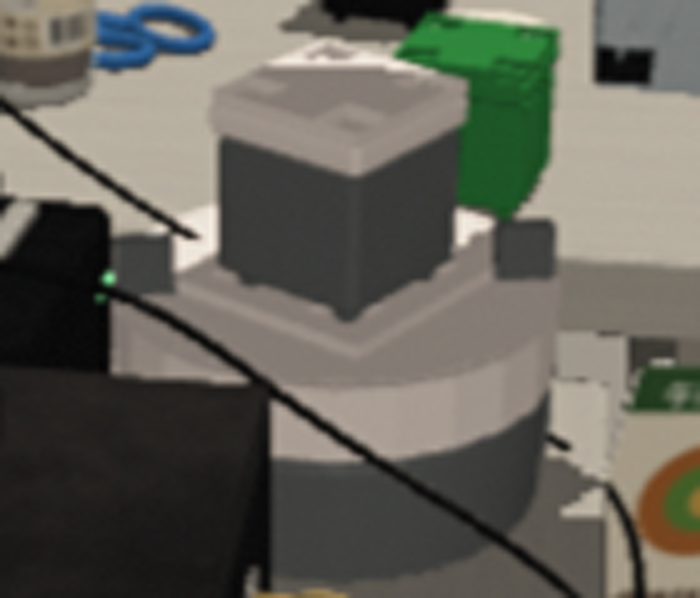

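Run:
```python
from h import *
d=np.load("wz.npz");P={k:d[k] for k in d};c=np.array([.505,-.0385])
for uv in [(140,108),(155,105),(158,92),(172,100)]:
  px=(uv[0]/4.8+315,uv[1]/4.2+215)
  for z in (.02,.03,.04,.05):
    q=cast(P,px,z)[:2]-c; print(uv,z,round(np.hypot(*q)*1e3,1),round(np.degrees(np.arctan2(q[1],q[0]))%360,1))
```

```text
(140, 108) 0.02 75.3 195.5
(140, 108) 0.03 77.7 194.3
(140, 108) 0.04 80.1 193.1
(140, 108) 0.05 82.6 192.1
(155, 105) 0.02 72.8 192.6
(155, 105) 0.03 75.4 191.6
(155, 105) 0.04 77.9 190.5
(155, 105) 0.05 80.5 189.6
(158, 92) 0.02 75.5 189.8
(158, 92) 0.03 78.0 188.9
(158, 92) 0.04 80.5 188.1
(158, 92) 0.05 83.1 187.3
(172, 100) 0.02 70.7 188.9
(172, 100) 0.03 73.3 188.0
(172, 100) 0.04 76.0 187.1
(172, 100) 0.05 78.7 186.4
```

Everything stands properly. To check the home angle, I look at the fin and rib from a camera position in line with them, so the unknown rib height doesn't matter.

step_arm:
  moves:
    - [[-15, -25, 30, 0, 0, 0, 0.5], [-35, -54, 65, 0, 0, 0, 0.5], [-35, -54, 100, 0, 0, 0, 0.5], [-35, -54, 100, 0, 0, 0, 0.5], [-35, -54, 100, 0, 0, 0, 0.5], [-35, -54, 100, 0, 0, 0, 0.5]]

```text
time: 22.2
eef_pos: [0.3684, -0.1198, 0.2023]
ee_rot: [0.286, 0.958, -0.0, 0.0]
contact_force: [0.1, -1.0, -0.2]
finger_gap: 0.612
```

Run:
```python
from h import *
bot.grab_frame("top");bot.grab_frame("top")
P=bot.camera_params("wrist");np.savez("wA.npz",**P);s=bot.read_state();print(s["time"],s["eef_pos"],s["contact_force"])
im=bot.grab_frame("wrist")[:,:,::-1];cv2.imwrite("pics/A_w.png",im)
u=proj(P,(.43,-.0545,.06));print(u);x,y=int(u[0]),int(u[1]);print(x-60,max(y-50,0))
cv2.imwrite("pics/A2.png",cv2.resize(im[max(y-50,0):y+70,x-60:x+90],None,fx=5,fy=5,interpolation=cv2.INTER_CUBIC))
```

```text
22.3 [ 0.3687021  -0.11964188  0.20257854] [-0.06554994  0.23352072 -0.33567107]
[411.2982493  239.76250096]
351 189
```

View pics/A2.png

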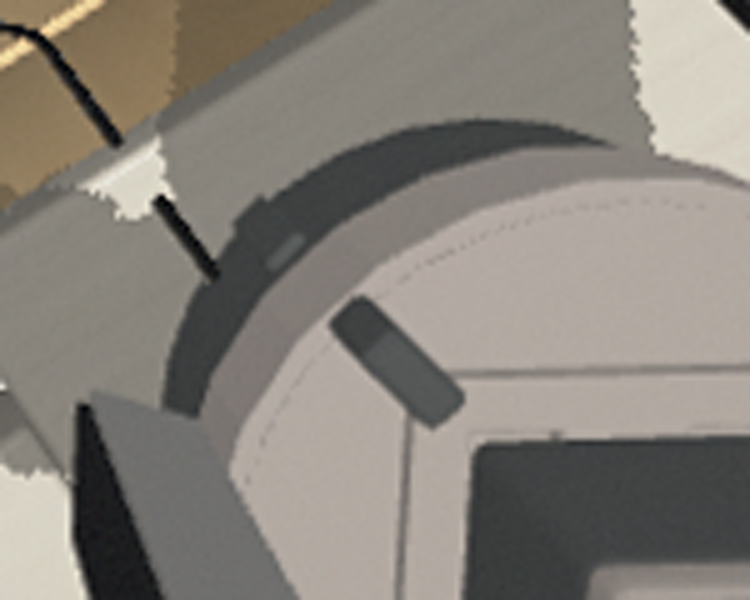

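Run:
```python
from h import *
d=np.load("wA.npz");P={k:d[k] for k in d};c=np.array([.505,-.0385]);M=P["world_to_cam"];print(-M[:3,:3].T@M[:3,3])
for n,uv,zs in [("ribtop",(284,252),(.04,.05,.06)),("ribout l",(236,228),(.03,.04,.05)),("ribout r",(266,198),(.03,.04,.05)),("finin",(448,405),(.105,)),("finmid",(413,378),(.105,)),("finout",(375,340),(.105,))]:
  for z in zs:
    q=cast(P,(uv[0]/5+351,uv[1]/5+189),z)[:2]-c; print(n,z,round(np.hypot(*q)*1e3,1),round(np.degrees(np.arctan2(q[1],q[0]))%360,1))
```

```text
[ 0.30686329 -0.07939251  0.38113564]
ribtop 0.04 71.7 193.9
ribtop 0.05 75.6 193.7
ribtop 0.06 79.4 193.6
ribout l 0.03 79.2 196.5
ribout l 0.04 82.7 196.1
ribout l 0.05 86.2 195.8
ribout r 0.03 79.4 190.1
ribout r 0.04 82.9 190.2
ribout r 0.05 86.4 190.3
finin 0.105 56.4 192.0
finmid 0.105 64.4 192.9
finout 0.105 74.1 192.9
```

The rib is at about 193.4° and the fin at about 192.8°, so the lid is home. The arm is clear of everything; handing in.

Run:
```python
from plant import bot
print(bot.job_done(), bot.read_state()["time"])
```

```text
the job is handed in; nothing more can be done
the job is handed in; nothing more can be done
```

The job is done and handed in at about 22.3 s of the 67 s allowed; the interface gave no verdict. I pushed a fin round to turn the lid backward about 1.1 rad until it dropped roughly 6 mm. Then I turned it forward until it held at its stop against about 14 N. I set the grey box with the white lid on it, and contact came at the expected seated height.

**Last checks:**
- **Lid angle:** the fin was at about 192.8° and the tub's rib at about 193.4°, so the lid is home. Earlier readings of the lid angle, from worse views, differed by up to about 2°. The in-line view settled it.
- **Box:** it is upright, with its feet down in the recesses.
- **Other things:** the bottle, spice jar and label roll are where they were.
- **Arm:** it is clear of everything, and no force reading came near a limit.

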